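Load the drilling jig and throw its toggle clamp with the extension tube

TASK

Get the stool-foot drilling jig ready: stand whatever tin or jar is in the handle's way upright on the drip tray, and put a spare blank flat into each empty nest of the jig. Then slip the extension tube over the stiff toggle-clamp handle and swing the handle with it past its dead point until the clamp stays fully closed, and lay the tube back home in its cradle. Leave the mug, glue bottle, plane and tape measure where they are.

Things in the scene. Friction and masses are not known exactly. Their poses are not given: they have to be found in the camera images.
- nest0 (a point): nest 0 of the drilling jig's row of four: an open-topped pocket, 58 mm wide (x, along the row) between aluminium dividers 14 mm high, 66 mm deep (y) from the open jaw to the fence. The point is the middle of its floor, 15 mm above the bench; +y is towards the fence. The jaw is rubber-faced aluminium, the fence wood; both rise 18 mm above the nest floor
- nest1 (a point): nest 1 of the drilling jig's row of four: an open-topped pocket, 58 mm wide (x, along the row) between aluminium dividers 14 mm high, 66 mm deep (y) from the open jaw to the fence. The point is the middle of its floor, 15 mm above the bench; +y is towards the fence. Nest 0 lies nearest the robot, and the nests are 62 mm apart along x
- nest2 (a point): nest 2 of the drilling jig's row of four: an open-topped pocket, 58 mm wide (x, along the row) between aluminium dividers 14 mm high, 66 mm deep (y) from the open jaw to the fence. The point is the middle of its floor, 15 mm above the bench; +y is towards the fence. A blank standing in the nest has its centre 23 mm above this point
- nest3 (a point): nest 3 of the drilling jig's row of four: an open-topped pocket, 58 mm wide (x, along the row) between aluminium dividers 14 mm high, 66 mm deep (y) from the open jaw to the fence. The point is the middle of its floor, 15 mm above the bench; +y is towards the fence. Closing the clamp slides the blanks up to 17 mm towards the fence
- blank0_c (a point): a square ash stool-foot blank, 50 x 50 mm and 46 mm high, pale wood with two pencilled diagonals and a centre mark on top; the point is its centre, 23 mm above its underside, z its upward axis, x and y square to its sides. It stands in nest 0 from the start, or is absent
- blank1_c (a point): a square ash stool-foot blank, 50 x 50 mm and 46 mm high, pale wood with two pencilled diagonals and a centre mark on top; the point is its centre, 23 mm above its underside, z its upward axis, x and y square to its sides. It stands in nest 1 from the start, or is absent
- blank2_c (a point): a square ash stool-foot blank, 50 x 50 mm and 46 mm high, pale wood with two pencilled diagonals and a centre mark on top; the point is its centre, 23 mm above its underside, z its upward axis, x and y square to its sides. It stands in nest 2 from the start, or is absent
- blank3_c (a point): a square ash stool-foot blank, 50 x 50 mm and 46 mm high, pale wood with two pencilled diagonals and a centre mark on top; the point is its centre, 23 mm above its underside, z its upward axis, x and y square to its sides. It stands in nest 3 from the start, or is absent
- spare0_c (a point): a square ash stool-foot blank, 50 x 50 mm and 46 mm high, pale wood with two pencilled diagonals and a centre mark on top; the point is its centre, 23 mm above its underside, z its upward axis, x and y square to its sides. A spare: it starts on the spares board (plywood, 170 x 130 x 10 mm), 105 mm from its neighbour along the board's x axis and 66 mm along its y axis
- spare1_c (a point): a square ash stool-foot blank, 50 x 50 mm and 46 mm high, pale wood with two pencilled diagonals and a centre mark on top; the point is its centre, 23 mm above its underside, z its upward axis, x and y square to its sides. A spare: it starts on the spares board (plywood, 170 x 130 x 10 mm), 105 mm from its neighbour along the board's x axis and 66 mm along its y axis
- spare2_c (a point): a square ash stool-foot blank, 50 x 50 mm and 46 mm high, pale wood with two pencilled diagonals and a centre mark on top; the point is its centre, 23 mm above its underside, z its upward axis, x and y square to its sides. A spare: it starts on the spares board (plywood, 170 x 130 x 10 mm), 105 mm from its neighbour along the board's x axis and 66 mm along its y axis
- spare3_c (a point): a square ash stool-foot blank, 50 x 50 mm and 46 mm high, pale wood with two pencilled diagonals and a centre mark on top; the point is its centre, 23 mm above its underside, z its upward axis, x and y square to its sides. A spare: it starts on the spares board (plywood, 170 x 130 x 10 mm), 105 mm from its neighbour along the board's x axis and 66 mm along its y axis
- clamp_handle (a joint): swing of the toggle clamp's handle about its upright hinge: 0 = open (handle towards the far side), growing clockwise seen from above to 1.32 rad = closed. The jaw's return spring resists up to about 3 N m (16 N at 190 mm from the hinge) and throws the handle open again if let go before the dead point at 1.15 rad; past it the handle goes to its stop by itself and stays
- handle_hinge (a point): the hinge of the clamp handle: the point on its upright axis at the height of the handle, 55 mm above the bench. x, y are the jig's own axes, not the handle's
- handle_tip (a point): the rounded free end of the clamp handle: a level, round, dark green bar of 16 mm diameter, 55 mm above the bench; this end is 130 mm from the hinge, and the bar is plain and round from 50 mm on. The handle points from handle_hinge to here (this point's axes are not along the bar)
- tube_c (a point): the extension tube: straight square aluminium tube with an orange band round its middle, 220 mm long, 32 x 32 mm outside, 24 x 24 mm inside, open at both ends, about 0.3 kg; the point is its centre, x along its length. It slips endwise over the clamp handle; 40 to 60 mm of overlap is good
- cradle_seat (a point): the tube's wooden cradle, 250 x 70 mm: two cross blocks, 82 mm either side of the middle, each with a notch 48 mm wide and 10 mm deep in which the tube lies. The point is the middle of the seat, 20 mm above the bench, level with the notch floors; x along the tube. The tube's centre is 16 mm above it when home; between the blocks fingers have room down to 6 mm above the bench
- tray_c (a point): the grey drip tray, 130 x 200 mm (x by y) outside with a 4 mm wide rim 10 mm high; the point is the middle of its floor, 4 mm above the bench; x and y along its sides. It starts empty
- tin_c (a point): a dark round finish tin with a paper label, 62 mm diameter, 74 mm high, about 0.3 kg; the point is its centre, half-way up, z its axis. It starts upright on the bench, or is absent
- jar_c (a point): an amber glass jar with a white lid, 56 mm diameter, 80 mm high, about 0.25 kg; the point is its centre, half-way up, z its axis. It starts upright on the bench, or is absent
- mug: a white mug, 80 mm across, 88 mm high; origin at the centre of its underside. A bystander
- glue: a white glue bottle with orange cap, 60 mm across, 170 mm high; origin at the centre of its underside. A bystander
- plane: a small steel block plane, 160 x 48 mm, 50 mm high; origin at the centre of its underside. A bystander
- tape: a tape measure, 65 x 36 mm, 62 mm high; origin at the centre of its underside. A bystander
Not all that is in view belongs to the job. Leave any blue look-alike of the part that bears jar_c alone.

How it is judged (in metres and radians):
On the way, in this order (a step that is already met when the one before it is completed fails the run):
1. every nest of the jig holds a blank flat on its floor, and the tin and jar (those present) stand upright on the tray, the clamp still open (((horizontal distance between blank0_c and nest0 below 0.013 m and z of blank0_c in the frame of nest0 below 0.0285 m) or (horizontal distance between spare0_c and nest0 below 0.013 m and z of spare0_c in the frame of nest0 below 0.0285 m) or (horizontal distance between spare1_c and nest0 below 0.013 m and z of spare1_c in the frame of nest0 below 0.0285 m) or (horizontal distance between spare2_c and nest0 below 0.013 m and z of spare2_c in the frame of nest0 below 0.0285 m) or (horizontal distance between spare3_c and nest0 below 0.013 m and z of spare3_c in the frame of nest0 below 0.0285 m)) and ((horizontal distance between blank1_c and nest1 below 0.013 m and z of blank1_c in the frame of nest1 below 0.0285 m) or (horizontal distance between spare0_c and nest1 below 0.013 m and z of spare0_c in the frame of nest1 below 0.0285 m) or (horizontal distance between spare1_c and nest1 below 0.013 m and z of spare1_c in the frame of nest1 below 0.0285 m) or (horizontal distance between spare2_c and nest1 below 0.013 m and z of spare2_c in the frame of nest1 below 0.0285 m) or (horizontal distance between spare3_c and nest1 below 0.013 m and z of spare3_c in the frame of nest1 below 0.0285 m)) and ((horizontal distance between blank2_c and nest2 below 0.013 m and z of blank2_c in the frame of nest2 below 0.0285 m) or (horizontal distance between spare0_c and nest2 below 0.013 m and z of spare0_c in the frame of nest2 below 0.0285 m) or (horizontal distance between spare1_c and nest2 below 0.013 m and z of spare1_c in the frame of nest2 below 0.0285 m) or (horizontal distance between spare2_c and nest2 below 0.013 m and z of spare2_c in the frame of nest2 below 0.0285 m) or (horizontal distance between spare3_c and nest2 below 0.013 m and z of spare3_c in the frame of nest2 below 0.0285 m)) and ((horizontal distance between blank3_c and nest3 below 0.013 m and z of blank3_c in the frame of nest3 below 0.0285 m) or (horizontal distance between spare0_c and nest3 below 0.013 m and z of spare0_c in the frame of nest3 below 0.0285 m) or (horizontal distance between spare1_c and nest3 below 0.013 m and z of spare1_c in the frame of nest3 below 0.0285 m) or (horizontal distance between spare2_c and nest3 below 0.013 m and z of spare2_c in the frame of nest3 below 0.0285 m) or (horizontal distance between spare3_c and nest3 below 0.013 m and z of spare3_c in the frame of nest3 below 0.0285 m)) and angle between each of tin_c, jar_c's own z axis and vertical below 0.1 rad and x of tin_c in the frame of tray_c between -0.06 and 0.06 m and y of tin_c in the frame of tray_c between -0.095 and 0.095 m and z of tin_c in the frame of tray_c between 0.031 and 0.042 m and linear speed of each of tin, jar below 0.03 m/s and x of jar_c in the frame of tray_c between -0.06 and 0.06 m and y of jar_c in the frame of tray_c between -0.095 and 0.095 m and z of jar_c in the frame of tray_c between 0.034 and 0.045 m and value of joint clamp_handle below 0.9 rad), for 0.2 s.
2. the extension tube is sleeved over the handle by at least 25 mm, the clamp still open (x of handle_tip in the frame of tube_c between -0.085 and 0.085 m and y of handle_tip in the frame of tube_c between -0.014 and 0.014 m and z of handle_tip in the frame of tube_c between -0.014 and 0.014 m and value of joint clamp_handle below 0.6 rad), for 0.1 s.
3. the handle is past its dead point with the tube still on it (x of handle_tip in the frame of tube_c between -0.085 and 0.085 m and y of handle_tip in the frame of tube_c between -0.014 and 0.014 m and z of handle_tip in the frame of tube_c between -0.014 and 0.014 m and value of joint clamp_handle above 1.2 rad).
At the end, for the whole second after the job is handed in: Each nest has a blank flat on its floor (within 13 mm in plan, 5.5 mm in height); tin and jar, if present, upright (0.1 rad) on the tray floor; handle past 1.25 rad, at rest; tube at rest in the cradle notches (30 mm lengthwise, 12 mm sideways, 0.12 rad) (((horizontal distance between blank0_c and nest0 below 0.013 m and z of blank0_c in the frame of nest0 below 0.0285 m) or (horizontal distance between spare0_c and nest0 below 0.013 m and z of spare0_c in the frame of nest0 below 0.0285 m) or (horizontal distance between spare1_c and nest0 below 0.013 m and z of spare1_c in the frame of nest0 below 0.0285 m) or (horizontal distance between spare2_c and nest0 below 0.013 m and z of spare2_c in the frame of nest0 below 0.0285 m) or (horizontal distance between spare3_c and nest0 below 0.013 m and z of spare3_c in the frame of nest0 below 0.0285 m)) and ((horizontal distance between blank1_c and nest1 below 0.013 m and z of blank1_c in the frame of nest1 below 0.0285 m) or (horizontal distance between spare0_c and nest1 below 0.013 m and z of spare0_c in the frame of nest1 below 0.0285 m) or (horizontal distance between spare1_c and nest1 below 0.013 m and z of spare1_c in the frame of nest1 below 0.0285 m) or (horizontal distance between spare2_c and nest1 below 0.013 m and z of spare2_c in the frame of nest1 below 0.0285 m) or (horizontal distance between spare3_c and nest1 below 0.013 m and z of spare3_c in the frame of nest1 below 0.0285 m)) and ((horizontal distance between blank2_c and nest2 below 0.013 m and z of blank2_c in the frame of nest2 below 0.0285 m) or (horizontal distance between spare0_c and nest2 below 0.013 m and z of spare0_c in the frame of nest2 below 0.0285 m) or (horizontal distance between spare1_c and nest2 below 0.013 m and z of spare1_c in the frame of nest2 below 0.0285 m) or (horizontal distance between spare2_c and nest2 below 0.013 m and z of spare2_c in the frame of nest2 below 0.0285 m) or (horizontal distance between spare3_c and nest2 below 0.013 m and z of spare3_c in the frame of nest2 below 0.0285 m)) and ((horizontal distance between blank3_c and nest3 below 0.013 m and z of blank3_c in the frame of nest3 below 0.0285 m) or (horizontal distance between spare0_c and nest3 below 0.013 m and z of spare0_c in the frame of nest3 below 0.0285 m) or (horizontal distance between spare1_c and nest3 below 0.013 m and z of spare1_c in the frame of nest3 below 0.0285 m) or (horizontal distance between spare2_c and nest3 below 0.013 m and z of spare2_c in the frame of nest3 below 0.0285 m) or (horizontal distance between spare3_c and nest3 below 0.013 m and z of spare3_c in the frame of nest3 below 0.0285 m)) and angle between each of tin_c, jar_c's own z axis and vertical below 0.1 rad and x of tin_c in the frame of tray_c between -0.06 and 0.06 m and y of tin_c in the frame of tray_c between -0.095 and 0.095 m and z of tin_c in the frame of tray_c between 0.031 and 0.042 m and linear speed of each of tin, jar below 0.03 m/s and x of jar_c in the frame of tray_c between -0.06 and 0.06 m and y of jar_c in the frame of tray_c between -0.095 and 0.095 m and z of jar_c in the frame of tray_c between 0.034 and 0.045 m and value of joint clamp_handle above 1.25 rad and velocity of joint clamp_handle below 0.1 rad/s and x of tube_c in the frame of cradle_seat between -0.03 and 0.03 m and y of tube_c in the frame of cradle_seat between -0.012 and 0.012 m and z of tube_c in the frame of cradle_seat between 0.01 and 0.021 m and angle between the x axis of tube_c and the x axis of cradle_seat, either way round below 0.12 rad and linear speed of tube below 0.02 m/s); the robot touches nothing.
It fails at once if the mug is moved more than 30 mm (distance of mug from where it was at the start of the episode above 0.03 m).
It fails at once if the glue is moved more than 30 mm (distance of glue from where it was at the start of the episode above 0.03 m).
It fails at once if the plane is moved more than 30 mm (distance of plane from where it was at the start of the episode above 0.03 m).
It fails at once if the tape is moved more than 30 mm (distance of tape from where it was at the start of the episode above 0.03 m).
Of blank0, blank1, blank2, blank3 only 1 to 2 are there at a start; the rules pass over those that are not, and their reading is None.
Of tin, jar only 1 to 2 are there at a start; the rules pass over those that are not, and their reading is None.
At some moment in a run one of spare0, spare1, spare2, spare3 may be knocked a few centimetres aside while the robot is not near it.
Once in a run the grip may slacken for a moment while it holds something.
It also fails if it takes over 210 s, if anything falls off the work surface, if the arm or the gripper's body presses on something with over 40 N, if the wrist force passes 120 N, or if a joint passes its speed limit or range.

ROBOT

A 7-joint arm with a two-finger parallel gripper is mounted at the origin on the work surface. World frame = base frame: x ahead of the robot, y to its left, z up, the work surface at z = 0. Lengths are in mm, angles in rad, forces in N, time in s.
With the tool pointing down it reaches from about 400 to 875 mm from the base axis. Payload 4.4 kg.
Tool frame: the origin (TCP) lies at the centre of the arm's flange, where the gripper is bolted on; the fingertips stand 173 mm ahead of it and the grasp point (between the pads) lies 155 mm ahead of it; z points along the fingers, y is the direction in which the jaws open and shut (so a half turn about z gives the same grasp; the last joint's range is limited). The gripper opens to 85 mm and grips with 20 to 120 N. Pads are 22 mm wide; open, the fingers measure 114 mm over their backs; the gripper's body (76 mm by 85 mm) begins 54 mm behind the grasp point. The pads swing forward as they close: fully open they stand 13 mm farther back than shut.
Start: joints at [1.097, 0.628, 0.038, 1.517, -0.027, 0.996, -0.02], TCP at [257.806, -596.701, 404.713] pointing down, gripper open.
Joint ranges: [-3.06, 3.06], [-0.37, 2.12], [-1.25, 1.32], [0.18, 2.47], [-1.1, 4.24], [0.23, 1.98], [-2.94, 2.94]. Speed limits (rad/s): [2.57, 2.57, 3.14, 3.14, 3.14, 3.14, 3.14].

INTERFACE

Orientations are given as [roll, pitch, yaw] about the fixed x, y, z axes, in that order (R = Rz(yaw) Ry(pitch) Rx(roll)).
In Python, from cell import * gives the robot as it stands. The module is installed in compiled form; this text tells all that it offers.
- The arm moves only by the shell command python3 -m jog 'ROWS'. ROWS is JSON, one flat list of numbers, 5 for each row, row after row: the shift along the tool's x, y, z in mm, then the turn about the tool's z in degrees, then the finger opening in mm, from 0 to 85.4. A call has 1 to 20 rows; each row is the pose to reach, as a shift and turn from the pose commanded when the call began, along the tool's axes at that moment; what a row does not reach only later rows make up. A row lasts 1/12 s, in which the tool goes at most 41.7 mm and 7.16 degrees, less where a joint would pass 70% of its speed; a pose out of reach is approached as far as the arm can. A call with a gripper value outside its range is refused whole. The fingers move at their own pace and stop on an object; the grip force is fixed at half the most. Time passes only in rows, so rows that repeat a pose let the fingers close. It gives the time, the measured TCP pose, the force and the opening at its end, in the units of the state.
- read_state(): the state, without advancing time (a new reading comes with each control period).
- get_image(name): name is "scene" or "top"; returns (picture, depth): 480x640x3 uint8, blue, green, red; 480x640 float32, mm along the optical axis (not along the pixel's ray), 0 where there is no reading.
- camera_params(name): a dict with "K" (3x3 intrinsics, pixels), "T" (4x4, takes a point from camera to world coordinates). Camera axes: x right, y up, looking along -z (the intrinsics and any distortion apply to the point x, -y, -z); pixel columns grow to the right and rows downward; lengths in mm; the calibration is good to about 2 mm. A picture is of the moment at which its call begins. camera_params takes no time and is no camera call.
- finish_job(): hands the job in, once; it reports no verdict.
The state is a dict: "clock": time; "qpos": joint angles; "qd": joint speeds; "tau": joint torques, N m; "eef_pos": TCP position; "tool_rot": TCP orientation; "force": force on the tool from outside, world axes, zero at the start; "torque": the same for the moment, N m; "width": finger opening in mm.
Only numpy, scipy, OpenCV 4.12 (cv2) and the standard library are available. Lean on these libraries where they do the work, as an engineer would, in place of code of your own. Each camera call takes 0.05 s, during which the arm holds its last target.

## Working session

There is one attempt and no reset: what is moved stays moved. The work goes in short steps, Python scripts to look and compute and a shell command to move; the robot and the scene stay as the last step left them, time stands still between calls to the robot, and variables do not carry over. Pictures are saved under pics/ and viewed, and the job is handed in when it is done.

```bash
ls; mkdir -p pics
python3 - <<'E'
from cell import *
import cv2,numpy as np
s=read_state();print(s)
for n in("scene","top"):
    im,d=get_image(n);cv2.imwrite(f"pics/{n}0.png",im);np.save(f"pics/{n}0.npy",d)
    p=camera_params(n);print(n,p)
E
```

```text
pics
{'clock': 0.0, 'qpos': array([ 1.09719841,  0.62934678,  0.03843019,  1.51836202, -0.02705842,
        0.9962587 , -0.02000765]), 'qd': array([-0.0015344 ,  0.00115382,  0.00088   , -0.00138382,  0.00146865,
        0.00043289, -0.00065172]), 'tau': array([-1.04513001e-03, -5.63409984e+01,  1.22523744e+00, -1.93453288e+01,
        1.07661783e-02,  1.04225779e-02, -1.66545271e-05]), 'eef_pos': array([ 257.71303417, -596.41558262,  403.79002524]), 'tool_rot': array([-3.13973453e+00, -3.16732993e-05,  4.07768090e-01]), 'force': array([ 0.16074612, -0.47882067, -0.60690487]), 'torque': array([0.00129377, 0.00988297, 0.04446184]), 'width': 85.10585922009344}
scene {'K': array([[557.98022071,   0.        , 319.4847968 ],
       [  0.        , 557.98022071, 240.58950957],
       [  0.        ,   0.        ,   1.        ]]), 'T': array([[-8.68770393e-01, -3.98236832e-01,  2.94355958e-01,
         9.09245685e+02],
       [ 4.95164961e-01, -7.07026753e-01,  5.04900814e-01,
         5.88539170e+02],
       [ 7.04743642e-03,  5.84397635e-01,  8.11436836e-01,
         1.06738893e+03],
       [ 0.00000000e+00,  0.00000000e+00,  0.00000000e+00,
         1.00000000e+00]])}
top {'K': array([[569.4208822 ,   0.        , 317.57158646],
       [  0.        , 569.4208822 , 237.75326763],
       [  0.        ,   0.        ,   1.        ]]), 'T': array([[ 4.63226634e-03,  9.89913432e-01, -1.41597810e-01,
         3.43579176e+02],
       [-9.99958076e-01,  3.46700134e-03, -8.47499651e-03,
        -4.69726617e+01],
       [-7.89859308e-03,  1.41631132e-01,  9.89887991e-01,
         1.33628803e+03],
       [ 0.00000000e+00,  0.00000000e+00,  0.00000000e+00,
         1.00000000e+00]])}
```

View pics/scene0.png

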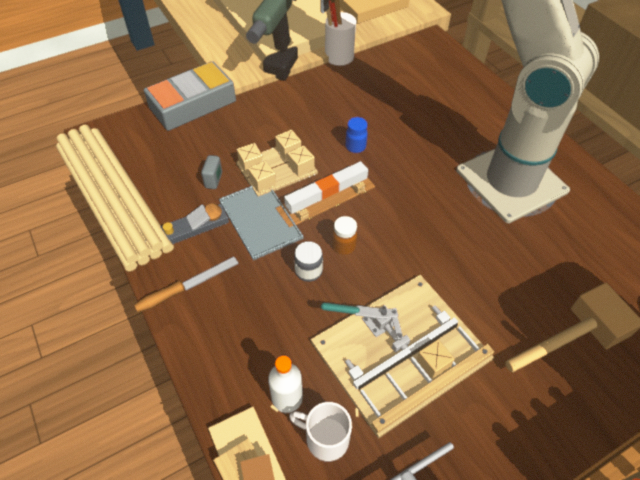

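View pics/top0.png

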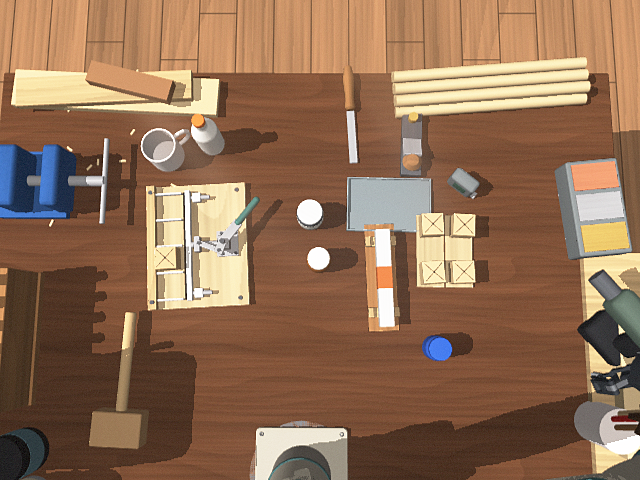

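Both containers are present: the tin at top-view pixel (309,214) and the jar at (318,259). Only nest 1 holds a blank (165,258), and there are four spares around (448,250). The jig, handle, cradle and tray are all visible. Next I'll measure.

```bash
cat > h.py <<'E'
from cell import *
import cv2,numpy as np
def ray(n,u,v):
    p=camera_params(n);K=p["K"];T=p["T"]
    d=np.array([(u-K[0,2])/K[0,0],-(v-K[1,2])/K[1,1],-1.0])
    return T[:3,3],T[:3,:3]@d
def onz(n,u,v,z):
    o,d=ray(n,u,v);t=(z-o[2])/d[2];return o+t*d
def cloud(n,dep):
    p=camera_params(n);K=p["K"];T=p["T"]
    v,u=np.mgrid[0:480,0:640]
    P=np.stack([(u-K[0,2])/K[0,0]*dep,-(v-K[1,2])/K[1,1]*dep,-dep],-1)
    return P@T[:3,:3].T+T[:3,3]
def proj(n,P):
    p=camera_params(n);K=p["K"];T=p["T"]
    c=T[:3,:3].T@(np.asarray(P,float)-T[:3,3]);x,y,z=c[0],-c[1],-c[2]
    return K[0,0]*x/z+K[0,2],K[1,1]*y/z+K[1,2]
def to(x,y,z,yaw=None):
    """shift/turn in tool axes from measured pose to grasp-point target (x,y,z of grasp point, yaw deg of tool x, mod 180)"""
    s=read_state();p=s["eef_pos"];psi=s["tool_rot"][2]
    d=np.array([x,y,z+155])-p
    dx=d[0]*np.cos(psi)+d[1]*np.sin(psi);dy=d[0]*np.sin(psi)-d[1]*np.cos(psi)
    t=0
    if yaw is not None:
        t=-(yaw-np.degrees(psi));t=(t+90)%180-90
    print("rows dx %.1f dy %.1f dz %.1f turn %.1f | clock %.1f q7 %.2f yaw %.1f w %.1f"%(dx,dy,-d[2],t,s["clock"],s["qpos"][6],np.degrees(psi),s["width"]))
def st():
    s=read_state();p=s["eef_pos"];print("t%.1f gp %s yaw %.1f w %.1f F %s q7 %.2f"%(s["clock"],np.round([p[0],p[1],p[2]-155],1),np.degrees(s["tool_rot"][2]),s["width"],np.round(s["force"],1),s["qpos"][6]))
E
python3 - <<'E'
from h import *
im=cv2.imread("pics/top0.png")
a=cv2.resize(im[170:320,130:270],None,fx=5,fy=5,interpolation=cv2.INTER_CUBIC)[:600]
cv2.imwrite("pics/tz1.png",cv2.resize(im[172:320,130:270],(560,592),interpolation=cv2.INTER_CUBIC))
cv2.imwrite("pics/tz2.png",cv2.resize(im[170:340,290:490],(700,595),interpolation=cv2.INTER_CUBIC))
d=np.load("pics/top0.npy");P=cloud("top",d)
for u,v in[(309,214),(318,259),(165,258),(433,226),(383,245),(383,278),(390,190),(300,300),(225,240),(250,210),(180,233)]:
    print((u,v),P[v,u].round(1))
d=np.load("pics/scene0.npy");P=cloud("scene",d)
for u,v in[(308,250),(345,226),(437,355),(288,140)]:print((u,v),P[v,u].round(1))
E
```

```text
(309, 214) [578.8 -16.5  70.2]
(318, 259) [475.5 -37.4  81.6]
(165, 258) [478.8 308.2  59.8]
(433, 226) [ 555.1 -298.9   53.4]
(383, 245) [ 511.9 -185.3   46.7]
(383, 278) [ 436.3 -184.    50.6]
(390, 190) [ 651.5 -208.9   -2.3]
(300, 300) [387.8   4.9  -2.2]
(225, 240) [520.5 174.   58.4]
(250, 210) [589.2 118.2  61.9]
(180, 233) [542.9 288.2  13.9]
(308, 250) [582.5 -20.8  72.5]
(345, 226) [480.4 -34.8  76.7]
(437, 355) [480.3 311.4  59.5]
(288, 140) [ 456.2 -354.7   58.2]
```

View pics/tz1.png

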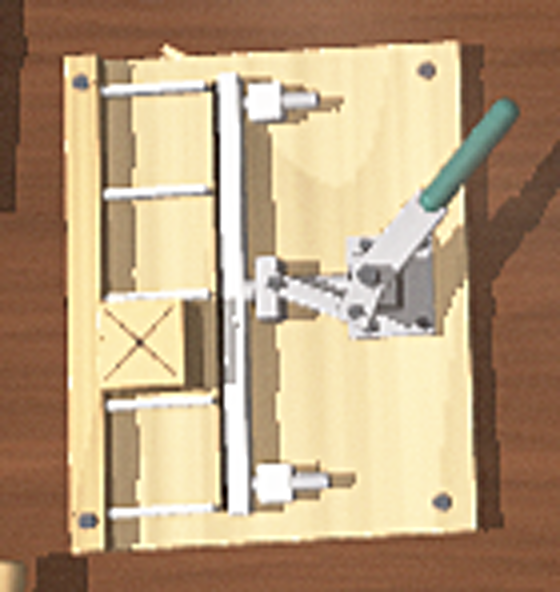

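View pics/tz2.png

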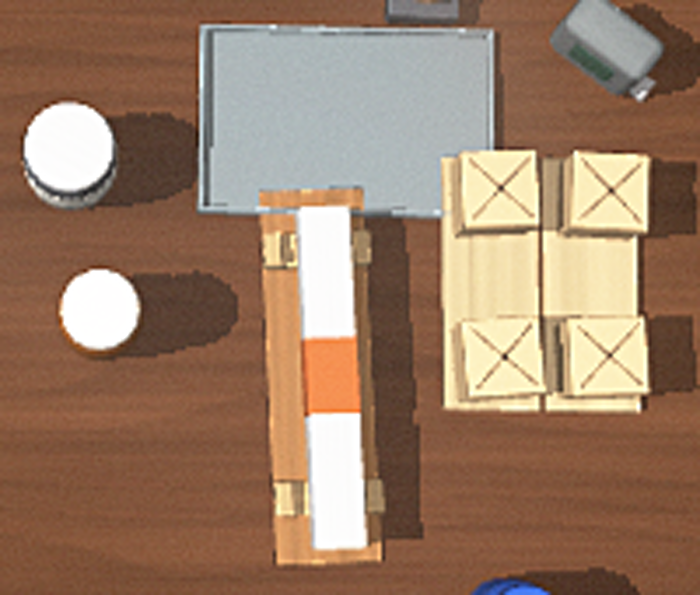

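The zoom shows the jig rotated slightly: dividers at zoom rows 90–511, the jaw bar near column 230, the handle from its hinge near (370,272) to its tip at (510,103), and a blank in nest 1. The second zoom shows the tin, jar, tray, tube in its cradle and four spares. Next I'll fit the lines with masks.

Run:
```python
from h import *
# dividers at z=29
L=[(103,91),(105,193),(107,296),(107,406),(110,513)];R=[(215,86),(212,189),(212,294),(215,399),(218,507)]
f=lambda q,z:onz("top",130+q[0]/4,172+q[1]/4,z)
l=np.array([f(q,29) for q in L]);r=np.array([f(q,29) for q in R])
print("L",l.round(1).tolist());print("R",r.round(1).tolist())
print("blank1 centre",f((140,343),61).round(1))
print("corners plate", [f(q,12).round(1).tolist() for q in[(64,56),(462,42),(478,528),(75,552)]])
im=cv2.imread("pics/top0.png");hsv=cv2.cvtColor(im,cv2.COLOR_BGR2HSV)
sc=cv2.imread("pics/scene0.png");hs=cv2.cvtColor(sc,cv2.COLOR_BGR2HSV)
def mask(h,lo,hi,roi):
    m=cv2.inRange(h,np.array(lo),np.array(hi));k=np.zeros_like(m);x0,y0,x1,y1=roi;k[y0:y1,x0:x1]=m[y0:y1,x0:x1];return k
m=mask(hsv,(70,80,50),(95,255,255),(225,190,270,235))
pts=cv2.findNonZero(m)[:,0].astype(float)
vx,vy,x0,y0=cv2.fitLine(pts.astype(np.float32),cv2.DIST_L2,0,.01,.01).ravel()
t=(pts-[x0,y0])@[vx,vy];print("green px",len(pts),vx,vy,x0,y0,t.min(),t.max())
for tt in(t.min(),t.max()):
    print(onz("top",x0+vx*tt,y0+vy*tt,55).round(1))
print("hinge bolt px", f((371,272),65).round(1),f((355,312),55).round(1))
m=mask(hs,(70,80,50),(95,255,255),(300,290,400,330))
pts=cv2.findNonZero(m)[:,0].astype(float)
vx,vy,x0,y0=cv2.fitLine(pts.astype(np.float32),cv2.DIST_L2,0,.01,.01).ravel()
t=(pts-[x0,y0])@[vx,vy]
for tt in(t.min(),t.max()):
    print("scene",onz("scene",x0+vx*tt,y0+vy*tt,55).round(1))
# lids
for n,h,roi,z in[("top",hsv,(290,190,335,240),74),("top",hsv,(300,240,335,275),80)]:
    m=mask(h,(0,0,190),(180,50,255),roi);c=max(cv2.findContours(m,0,2)[0],key=cv2.contourArea);(x,y),rr=cv2.minEnclosingCircle(c);print("lid",(x,y,rr),onz(n,x,y,z).round(1),rr*(1336-z)/569)
# tube: white/orange
g=lambda q,z:onz("top",290+q[0]/3.5,170+q[1]/3.5,z)
print("tube corners",[g(q,52).round(1).tolist() for q in[(299,208),(350,206),(366,547),(313,550)]])
print("orange",[g(q,52).round(1).tolist() for q in[(304,338),(358,338),(362,411),(308,413)]])
print("cradle",[g(q,6).round(1).tolist() for q in[(260,192),(362,188),(383,560),(277,565)]])
print("tray",[g(q,14).round(1).tolist() for q in[(199,25),(495,29),(495,217),(198,213)]])
print("spares",[g(q,56).round(1).tolist() for q in[(501,188),(611,190),(504,357),(610,356)]])
```

```text
L [[631.3, 345.0, 29.0], [570.5, 341.1, 29.0], [509.9, 337.2, 29.0], [446.1, 334.3, 29.0], [384.8, 329.9, 29.0]]
R [[634.5, 279.2, 29.0], [573.1, 278.6, 29.0], [511.3, 276.2, 29.0], [450.4, 272.2, 29.0], [388.5, 268.1, 29.0]]
blank1 centre [479.2 307.9  61. ]
corners plate [[656.3, 374.4, 12.0], [665.5, 136.9, 12.0], [377.7, 121.1, 12.0], [362.8, 354.1, 12.0]]
green px 37 0.6179262 -0.7862361 243.94595 211.67567 -13.981916189569347 18.20082002840627
[561.  152.1  55. ]
[620.1 107.8  55. ]
hinge bolt px [519.6 177.9  65. ] [498.  188.1  55. ]
scene [619.6 104.5  55. ]
scene [560.1 150.5  55. ]
lid (309.1290283203125, 211.39515686035156, 12.460819244384766) [584.1 -16.9  74. ] 27.637177304769022
lid (318.1046447753906, 258.1511535644531, 11.348136901855469) [477.6 -37.6  80. ] 25.049665990738962
tube corners [[546.9, -167.9, 52.0], [548.4, -201.1, 52.0], [328.8, -208.3, 52.0], [326.7, -174.6, 52.0]]
orange [[462.0, -170.3, 52.0], [462.1, -205.1, 52.0], [415.1, -207.0, 52.0], [413.7, -172.4, 52.0]]
cradle [[565.1, -146.0, 6.0], [568.1, -214.9, 6.0], [319.8, -225.2, 6.0], [316.2, -155.4, 6.0]]
tray [[678.8, -104.7, 14.0], [676.5, -305.7, 14.0], [547.3, -302.7, 14.0], [549.3, -103.7, 14.0]]
spares [[559.9, -298.9, 56.0], [558.8, -370.2, 56.0], [449.9, -298.2, 56.0], [450.8, -366.1, 56.0]]
```

Run:
```python
from h import *
N=[(417.4,299.2),(479.9,302.8),(542.1,306.2),(602.8,310.1)]
a=np.radians(3.3);ex=np.array([np.cos(a),np.sin(a)]);ey=np.array([-ex[1],ex[0]])
for n,roi,k in[("scene",(300,270,500,440),3.5),("top",(130,172,270,320),4)]:
    im=cv2.imread(f"pics/{n}0.png");x0,y0,x1,y1=roi
    z=cv2.resize(im[y0:y1,x0:x1],None,fx=k,fy=k,interpolation=cv2.INTER_CUBIC)
    def pt(P):
        u,v=proj(n,P);return (int(round((u-x0+.5)*k)),int(round((v-y0+.5)*k)))
    for c in N:
        q=[pt([*(np.array(c)+sx*29*ex+sy*33*ey),15]) for sx,sy in((-1,-1),(1,-1),(1,1),(-1,1))]
        cv2.polylines(z,[np.array(q)],True,(0,0,255),1);cv2.circle(z,pt([*c,15]),3,(255,0,0),-1)
    q=[pt([*(np.array([479.2,307.9])+sx*25*ex+sy*25*ey),61]) for sx,sy in((-1,-1),(1,-1),(1,1),(-1,1))]
    cv2.polylines(z,[np.array(q)],True,(0,200,0),1)
    cv2.line(z,pt([516.3,184.4,55]),pt([620,106,55]),(255,0,255),1)
    cv2.imwrite(f"pics/ov_{n}.png",z)
```

```text
(no output)
```

View pics/ov_scene.png

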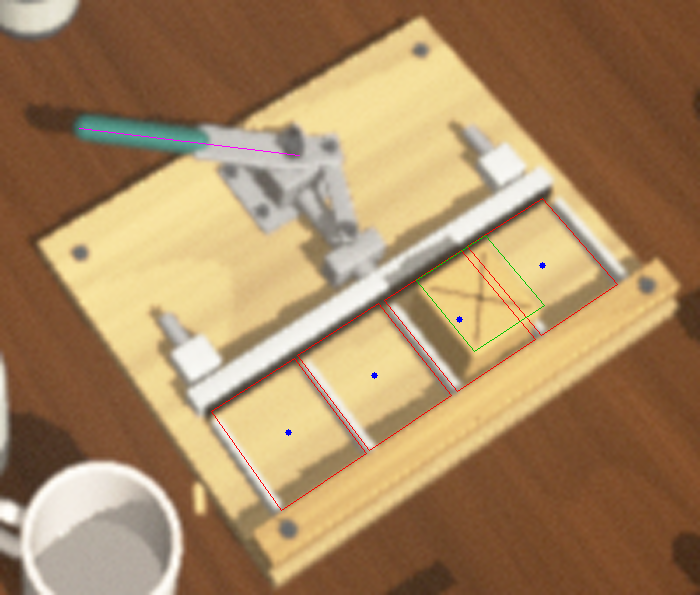

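View pics/ov_top.png

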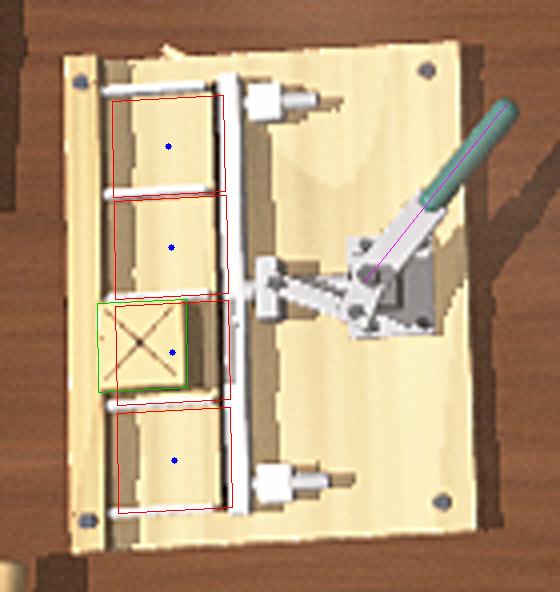

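The overlays agree with both views to a few mm, and the sizes match what was given: nest pitch 62, tube 220 and tray 130 x 200. Tin first.

Run:
```python
from h import *
im=cv2.imread("pics/scene0.png");hs=cv2.cvtColor(im,cv2.COLOR_BGR2HSV)
for roi,z in[((290,235,328,285),74),((330,212,360,255),80)]:
    m=cv2.inRange(hs,np.array((0,0,185)),np.array((180,60,255)));k=np.zeros_like(m);x0,y0,x1,y1=roi;k[y0:y1,x0:x1]=m[y0:y1,x0:x1]
    c=max(cv2.findContours(k,0,2)[0],key=cv2.contourArea);print(cv2.boundingRect(c));e=cv2.fitEllipse(c);print(e,onz("scene",*e[0],z).round(1))
to(583,-18,160,90)
```

```text
(296, 242, 26, 22)
((308.24700927734375, 252.20443725585938), (21.379722595214844, 25.581785202026367), 90.08721923828125) [585.4 -14.6  74. ]
(335, 216, 22, 22)
((345.4941711425781, 226.17454528808594), (20.677825927734375, 21.838001251220703), 130.9846954345703) [481.1 -31.8  80. ]
rows dx 528.0 dy -402.0 dz 88.9 turn -66.6 | clock 0.1 q7 -0.02 yaw 23.4 w 85.6
```

```bash
python3 -m jog '[264,-201,0,-33,85, 529,-403,60,-66.6,85, 529,-403,89,-66.6,85, 529,-403,89,-66.6,85, 529,-403,89,-66.6,85, 529,-403,89,-66.6,85, 529,-403,89,-66.6,85, 529,-403,89,-66.6,85, 529,-403,89,-66.6,85, 529,-403,89,-66.6,85, 529,-403,89,-66.6,85, 529,-403,89,-66.6,85, 529,-403,89,-66.6,85, 529,-403,89,-66.6,85, 529,-403,89,-66.6,85, 529,-403,89,-66.6,85, 529,-403,89,-66.6,85, 529,-403,89,-66.6,85, 529,-403,89,-66.6,85, 529,-403,89,-66.6,85]'
python3 - <<'E'
from h import *
st();to(584.5,-16,45,90)
E
```

```text
clock: 1.77
eef_pos: [582.9, -19.0, 315.5]
tool_rot: [-3.14, 0.002, 1.568]
force: [-0.6, -0.3, 0.7]
width: 84.9
t1.8 gp [582.9 -19.  160.5] yaw 89.8 w 84.9 F [-0.6 -0.3  0.7] q7 -0.22
rows dx 3.0 dy 1.6 dz 115.5 turn -0.2 | clock 1.8 q7 -0.22 yaw 89.8 w 84.9
```

```bash
python3 -m jog '[3,1.6,30,0,85, 3,1.6,70,0,85, 3,1.6,100,0,85, 3,1.6,115,0,85, 3,1.6,115,0,85, 3,1.6,115,0,50, 3,1.6,115,0,50, 3,1.6,115,0,50, 3,1.6,115,0,50, 3,1.6,115,0,50, 3,1.6,115,0,50, 3,1.6,115,0,50]'
python3 - <<'E'
from h import *
st();to(622,-150,49,90)
E
```

```text
clock: 2.77
eef_pos: [585.9, -14.6, 202.7]
tool_rot: [3.139, 0.001, 1.569]
force: [-1.7, -1.8, 7.8]
width: 60.1
t2.8 gp [585.9 -14.6  47.7] yaw 89.9 w 60.1 F [-1.7 -1.8  7.8] q7 -0.28
rows dx -135.3 dy 36.3 dz -1.3 turn -0.1 | clock 2.8 q7 -0.28 yaw 89.9 w 60.1
```

```bash
python3 -m jog '[0,0,-25,0,50, 0,0,-50,0,50, -30,10,-50,0,50, -60,20,-50,0,50, -90,28,-50,0,50, -120,36,-50,0,50, -135,36,-50,0,50, -135,36,-50,0,50, -135,36,-50,0,50]'
python3 - <<'E'
from h import *
st();to(622,-150,53,90)
im,d=get_image("top");cv2.imwrite("pics/t2.png",im[120:360,250:520].repeat(2,0).repeat(2,1))
E
```

```text
clock: 3.52
eef_pos: [620.6, -150.0, 250.8]
tool_rot: [-3.141, -0.0, 1.568]
force: [0.3, 0.8, -2.0]
width: 60.5
t3.5 gp [ 620.6 -150.    95.8] yaw 89.8 w 60.5 F [ 0.3  0.8 -2. ] q7 -0.04
rows dx -0.0 dy 1.4 dz 42.8 turn -0.2 | clock 3.5 q7 -0.04 yaw 89.8 w 60.5
```

View pics/t2.png

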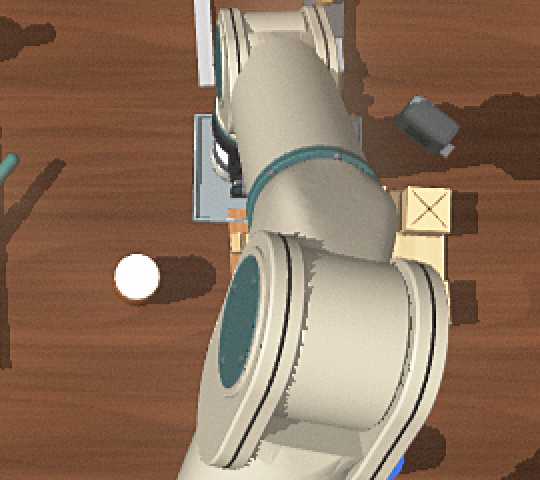

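The tin is held over the tray, at crop (225,160). Lowering it.

```bash
python3 -m jog '[0,0,20,0,50, 0,0,34,0,50, 0,0,40,0,50, 0,0,42,0,50, 0,0,44,0,50, 0,0,44,0,50]'
python3 - <<'E'
from h import *
st()
E
python3 -m jog '[0,0,0,0,64, 0,0,0,0,75, 0,0,0,0,85, 0,0,0,0,85, 0,0,-20,0,85, 0,0,-60,0,85, 0,0,-100,0,85]'
python3 - <<'E'
from h import *
st();to(479.5,-35,90,90)
E
```

```text
clock: 4.07
eef_pos: [621.1, -147.9, 207.1]
tool_rot: [-3.141, -0.001, 1.571]
force: [-0.1, -0.0, -2.4]
width: 60.0
t4.1 gp [ 621.1 -147.9   52.1] yaw 90.0 w 60.0 F [-0.1 -0.  -2.4] q7 -0.06
clock: 4.65
eef_pos: [620.5, -148.9, 306.5]
tool_rot: [-3.138, -0.001, 1.57]
force: [1.6, -0.1, 0.4]
width: 84.9
t4.7 gp [ 620.5 -148.9  151.5] yaw 90.0 w 84.9 F [ 1.6 -0.1  0.4] q7 -0.02
rows dx 113.9 dy -141.0 dz 61.5 turn -0.0 | clock 4.7 q7 -0.02 yaw 90.0 w 84.9
```

```bash
python3 -m jog '[30,-36,0,0,85, 57,-70,0,0,85, 85,-106,0,0,85, 114,-141,0,0,85, 114,-141,0,0,85, 114,-141,30,0,85, 114,-141,65,0,85, 114,-141,95,0,85, 114,-141,104,0,85, 114,-141,104,0,85, 114,-141,104,0,45, 114,-141,104,0,45, 114,-141,104,0,45, 114,-141,104,0,45, 114,-141,104,0,45, 114,-141,104,0,45, 114,-141,104,0,45]'
python3 - <<'E'
from h import *
st();to(622,-236,110,90)
E
```

```text
clock: 6.07
eef_pos: [480.3, -35.0, 204.8]
tool_rot: [3.139, 0.0, 1.57]
force: [-3.0, 0.0, 9.4]
width: 53.9
t6.1 gp [480.3 -35.   49.8] yaw 89.9 w 53.9 F [-3.   0.   9.4] q7 -0.31
rows dx -200.8 dy 141.9 dz -60.2 turn -0.1 | clock 6.1 q7 -0.31 yaw 89.9 w 53.9
```

```bash
python3 -m jog '[0,0,-35,0,45, 0,0,-70,0,45, 0,0,-105,0,45, -34,24,-105,0,45, -67,47,-105,0,45, -100,71,-105,0,45, -134,95,-105,0,45, -167,118,-105,0,45, -201,142,-105,0,45, -201,142,-105,0,45, -201,142,-105,0,45]'
python3 - <<'E'
from h import *
st();to(622,-236,53.8,90)
E
```

```text
clock: 6.98
eef_pos: [621.9, -239.5, 308.2]
tool_rot: [3.14, 0.002, 1.565]
force: [-0.7, 0.8, -1.8]
width: 53.4
t7.0 gp [ 621.9 -239.5  153.2] yaw 89.7 w 53.4 F [-0.7  0.8 -1.8] q7 0.10
rows dx 3.5 dy 0.1 dz 99.4 turn -0.3 | clock 7.0 q7 0.10 yaw 89.7 w 53.4
```

```bash
python3 -m jog '[3,0,35,0,45, 3,0,70,0,45, 3,0,85,0,45, 3,0,93,0,45, 3,0,97,0,45, 3,0,99.5,0,45, 3,0,99.5,0,45]'
python3 - <<'E'
from h import *
st()
E
python3 -m jog '[0,0,0,0,58, 0,0,0,0,70, 0,0,0,0,82, 0,0,0,0,85, 0,0,-20,0,85, 0,0,-60,0,85, 0,0,-100,0,85, -20,-60,-100,0,85]'
python3 - <<'E'
from h import *
st()
E
```

```text
clock: 7.57
eef_pos: [622.6, -232.6, 209.6]
tool_rot: [3.14, 0.0, 1.571]
force: [1.1, -0.4, -3.3]
width: 53.4
t7.6 gp [ 622.6 -232.6   54.6] yaw 90.0 w 53.4 F [ 1.1 -0.4 -3.3] q7 0.06
clock: 8.23
eef_pos: [592.3, -242.4, 317.5]
tool_rot: [3.116, 0.002, 1.577]
force: [2.9, 0.6, 1.1]
width: 85.1
t8.2 gp [ 592.3 -242.4  162.5] yaw 90.4 w 85.1 F [2.9 0.6 1.1] q7 0.12
```

```bash
python3 -m jog '[40,0,0,0,85, 80,0,0,0,85, 120,0,0,0,85, 160,0,0,0,85, 200,0,0,0,85, 240,0,0,0,85, 280,0,0,0,85, 320,0,0,0,85, 340,0,0,0,85, 340,0,0,0,85]'
python3 - <<'E'
from h import *
st()
im,d=get_image("top");cv2.imwrite("pics/t3.png",im);np.save("pics/t3.npy",d)
im,d=get_image("scene");cv2.imwrite("pics/s3.png",im)
E
```

```text
clock: 9.07
eef_pos: [582.2, 101.4, 309.1]
tool_rot: [3.14, -0.005, 1.58]
force: [0.1, 1.2, -0.2]
width: 84.9
t9.1 gp [582.2 101.4 154.1] yaw 90.5 w 84.9 F [ 0.1  1.2 -0.2] q7 -0.43
```

View pics/t3.png

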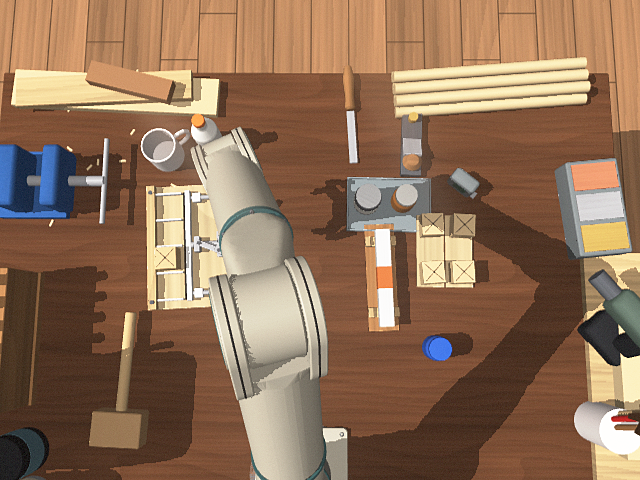

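View pics/s3.png

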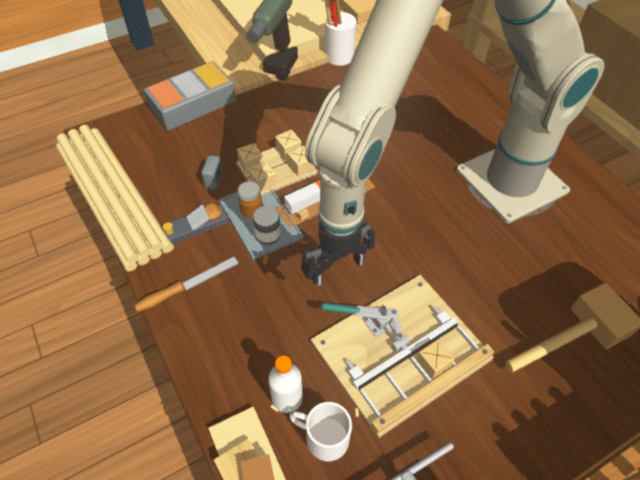

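Tin (368,195) and jar (404,195) stand upright on the tray, and the spares are unmoved. Next I'll refine the spares in both views.

Run:
```python
import cv2,numpy as np
a=cv2.imread("pics/top0.png")[205:295,410:485];b=cv2.imread("pics/scene0.png")[120:195,230:325]
cv2.imwrite("pics/z3.png",np.hstack([cv2.resize(a,(375,450),interpolation=cv2.INTER_CUBIC),cv2.resize(np.vstack([b,np.zeros((15,95,3),np.uint8)]),(475*9//10*1,450*9//10*1) if 0 else (428,405),interpolation=cv2.INTER_CUBIC) if 0 else cv2.resize(np.pad(b,((0,37),(0,0),(0,0))),(380,448),interpolation=cv2.INTER_CUBIC)[:450] if 0 else np.pad(cv2.resize(b,(380,300),interpolation=cv2.INTER_CUBIC),((0,150),(0,0),(0,0)))]))
```

```text
(no output)
```

View pics/z3.png

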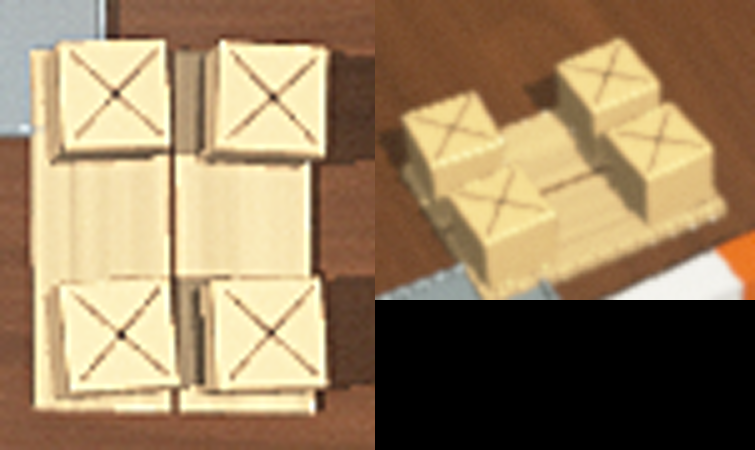

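Run:
```python
from h import *
T=dict(C=(115,93),D=(273,97),A=(121,334),B=(271,332));S=dict(D=(453,128),C=(507,202),B=(607,74),A=(660,142))
for k in"ABCD":
    print(k,onz("top",410+T[k][0]/5-.4,205+T[k][1]/5-.4,56).round(1),onz("scene",230+(S[k][0]-375)/4-.4,120+S[k][1]/4-.4,56).round(1))
to(450,-299,110,90+4)
```

```text
A [ 451.2 -297.7   56. ] [ 452.2 -293.5   56. ]
B [ 452.4 -365.1   56. ] [ 452.9 -363.4   56. ]
C [ 561.1 -297.7   56. ] [ 558.4 -294.6   56. ]
D [ 559.5 -369.4   56. ] [ 560.1 -368.    56. ]
rows dx -393.6 dy -133.4 dz 43.6 turn -3.9 | clock 9.2 q7 -0.43 yaw 90.1 w 85.1
```

```bash
python3 -m jog '[-39,-13,0,0,85, -78,-26,0,-1,85, -117,-39,0,-2,85, -156,-52,0,-4,85, -195,-65,0,-4,85, -234,-78,0,-4,85, -273,-91,0,-4,85, -312,-105,0,-4,85, -351,-119,0,-4,85, -390,-132,10,-4,85, -390,-132,40,-4,85, -390,-132,60,-4,85, -390,-132,60,-4,85]'
python3 - <<'E'
from h import *
st();to(451.7,-295.6,46,94)
E
```

```text
clock: 10.25
eef_pos: [447.1, -298.5, 245.1]
tool_rot: [-3.135, -0.002, 1.634]
force: [-0.2, 1.5, -0.5]
width: 84.7
t10.2 gp [ 447.1 -298.5   90.1] yaw 93.6 w 84.7 F [-0.2  1.5 -0.5] q7 0.25
rows dx 2.6 dy 4.8 dz 44.1 turn -0.4 | clock 10.2 q7 0.25 yaw 93.6 w 84.7
```

```bash
python3 -m jog '[2.6,4.8,0,0,75, 2.6,4.8,25,0,75, 2.6,4.8,40,0,75, 2.6,4.8,44,0,75, 2.6,4.8,44,0,75, 2.6,4.8,44,0,40, 2.6,4.8,44,0,40, 2.6,4.8,44,0,40, 2.6,4.8,44,0,40, 2.6,4.8,44,0,40, 2.6,4.8,44,0,40]'
python3 - <<'E'
from h import *
st();to(602.8,312,150,183.3)
E
```

```text
clock: 11.17
eef_pos: [455.6, -293.3, 205.9]
tool_rot: [3.14, 0.002, 1.64]
force: [-1.3, 1.1, 6.5]
width: 48.7
t11.2 gp [ 455.6 -293.3   50.9] yaw 94.0 w 48.7 F [-1.3  1.1  6.5] q7 0.22
rows dx 593.7 dy 188.7 dz -99.1 turn -89.3 | clock 11.2 q7 0.22 yaw 94.0 w 48.7
```

```bash
python3 -m jog '[0,0,-30,0,40, 0,0,-65,0,40, 0,0,-100,0,40, 36,11,-100,-5,40, 72,23,-100,-11,40, 110,35,-100,-17,40, 147,47,-100,-23,40, 185,59,-100,-29,40, 223,71,-100,-35,40, 260,83,-100,-41,40, 298,95,-100,-47,40, 335,107,-100,-53,40, 373,119,-100,-59,40, 410,131,-100,-65,40, 448,143,-100,-71,40, 485,155,-100,-77,40, 520,166,-100,-82,40, 555,177,-100,-86,40, 594,189,-100,-89.3,40, 594,189,-100,-89.3,40]'
python3 - <<'E'
from h import *
st();to(602.8,312,56,183.3)
im,d=get_image("top");cv2.imwrite("pics/t4.png",im[100:340,100:420].repeat(2,0).repeat(2,1))
im,d=get_image("scene");cv2.imwrite("pics/s4.png",cv2.resize(im[200:470,220:520],None,fx=2.2,fy=2.2))
E
```

```text
clock: 12.83
eef_pos: [601.3, 321.9, 305.9]
tool_rot: [3.13, 0.002, -3.075]
force: [-1.0, 2.3, -0.1]
width: 49.0
t12.8 gp [601.3 321.9 150.9] yaw -176.2 w 49.0 F [-1.   2.3 -0.1] q7 0.62
rows dx -0.8 dy -10.0 dz 94.9 turn 0.5 | clock 12.8 q7 0.62 yaw -176.2 w 49.0
```

View pics/s4.png

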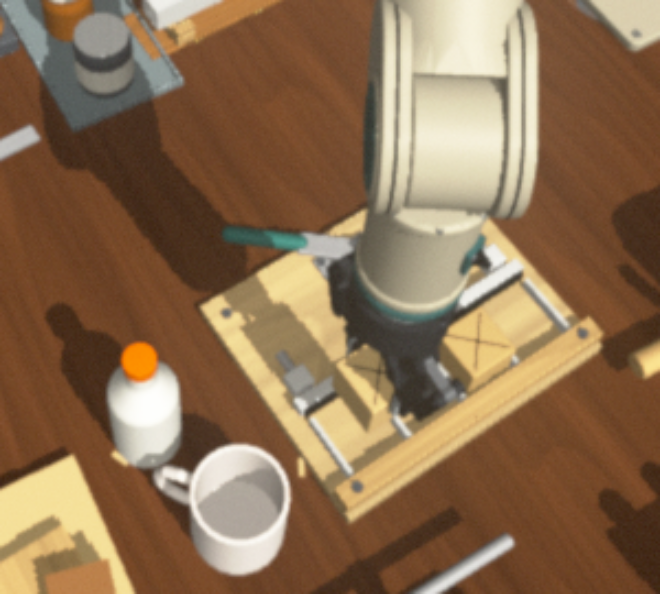

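The blank is held above nest 3, at crop (380,375). I'll lower it partway and let it settle.

```bash
python3 -m jog '[-0.8,0,20,0.5,40, -0.8,0,45,0.5,40, -0.8,0,60,0.5,40, -0.8,0,60,0.5,40, -0.8,0,60,0.5,40]'
python3 - <<'E'
from h import *
st();to(602.8,312,56,183.3)
E
```

```text
clock: 13.35
eef_pos: [603.5, 311.3, 243.8]
tool_rot: [-3.14, -0.001, -3.095]
force: [0.8, -0.1, -1.4]
width: 49.1
t13.3 gp [603.5 311.3  88.8] yaw -177.3 w 49.1 F [ 0.8 -0.1 -1.4] q7 0.58
rows dx 0.6 dy 0.7 dz 32.8 turn -0.6 | clock 13.3 q7 0.58 yaw -177.3 w 49.1
```

```bash
python3 -m jog '[0.6,0.7,12,-0.6,40, 0.6,0.7,22,-0.6,40, 0.6,0.7,27,-0.6,40, 0.6,0.7,30,-0.6,40, 0.6,0.7,33,-0.6,40, 0.6,0.7,34,-0.6,40]'
python3 - <<'E'
from h import *
st()
E
```

```text
clock: 13.85
eef_pos: [602.7, 313.3, 211.0]
tool_rot: [-3.141, -0.0, -3.083]
force: [-3.9, -2.1, 10.7]
width: 48.4
t13.8 gp [602.7 313.3  56. ] yaw -176.6 w 48.4 F [-3.9 -2.1 10.7] q7 0.56
```

```bash
python3 -m jog '[0,0,-1,0,62, 0,0,-1,0,62, 0,0,-1,0,62, 0,0,-20,0,62, 0,0,-55,0,62, 0,0,-95,0,62]'
python3 - <<'E'
from h import *
st();to(451,-300,150,90)
im,d=get_image("top");cv2.imwrite("pics/t5.png",cv2.resize(im[160:320,130:290],None,fx=3.5,fy=3.5))
im,d=get_image("scene");cv2.imwrite("pics/s5.png",cv2.resize(im[200:470,220:520],None,fx=2.2,fy=2.2))
E
```

```text
clock: 14.35
eef_pos: [602.2, 312.6, 304.0]
tool_rot: [-3.14, -0.004, -3.083]
force: [0.3, 0.4, 1.0]
width: 62.3
t14.3 gp [602.2 312.6 149. ] yaw -176.6 w 62.3 F [0.3 0.4 1. ] q7 0.62
rows dx 187.1 dy -602.6 dz -1.0 turn -86.6 | clock 14.3 q7 0.62 yaw -176.6 w 62.3
```

View pics/s5.png

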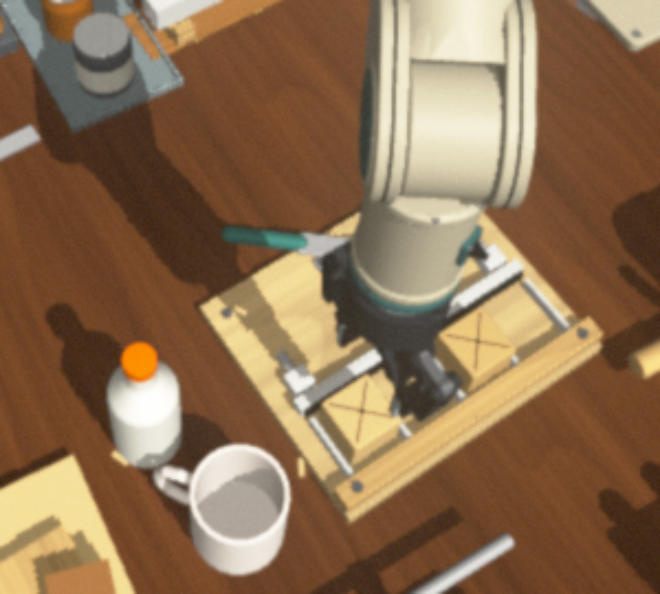

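Nest 3 is filled. Checking the spares again before the next pick.

```bash
cat >> h.py <<'E'
def spares(tag):
    a,_=get_image("top");b,_=get_image("scene")
    cv2.imwrite(f"pics/full_{tag}_t.png",a);cv2.imwrite(f"pics/full_{tag}_s.png",b)
    a=a[190:320,400:500];b=b[110:205,220:340]
    z=np.zeros((520,800,3),np.uint8);z[:,:400]=cv2.resize(a,(400,520),interpolation=cv2.INTER_CUBIC);z[:317,400:800]=cv2.resize(b,(400,317),interpolation=cv2.INTER_CUBIC)
    cv2.imwrite(f"pics/sp_{tag}.png",z)
def spT(x,y,z=56):return onz("top",400+x/4-.4,190+y/4-.4,z).round(1)
def spS(x,y,z=56):return onz("scene",220+(x-400)/(400/120)-.4,110+y/(317/95)-.4,z).round(1)
E
python3 -c "
from h import *
spares('6')"
```

```text
(no output)
```

View pics/sp_6.png

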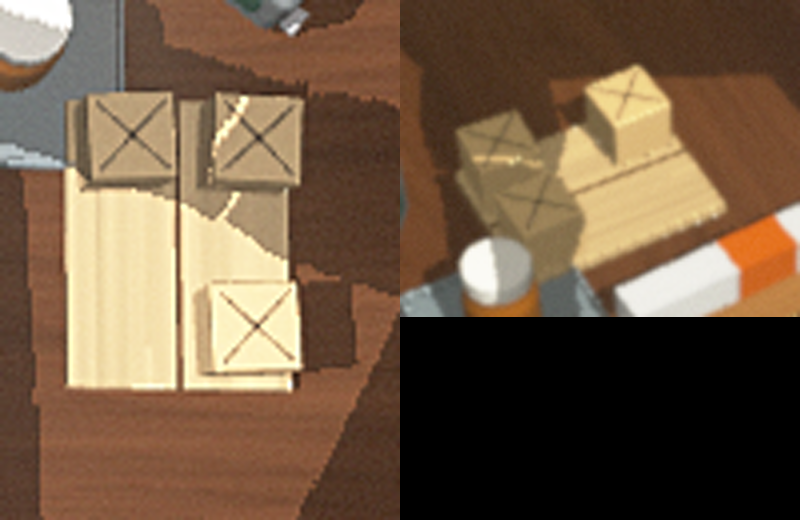

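B is still at (257,326), unmoved.

Run:
```python
from h import *
print(spT(257,326));to(452.6,-364.2,100,91)
```

```text
[ 452.1 -365.2   56. ]
rows dx 189.9 dy -667.7 dz 51.8 turn -87.6 | clock 14.6 q7 0.62 yaw -176.6 w 61.6
```

```bash
python3 -m jog '[11,-39,0,5,75, 22,-78,0,11,75, 34,-118,0,17,75, 45,-157,0,23,75, 56,-196,0,29,75, 67,-236,0,35,75, 78,-275,0,41,75, 90,-314,0,47,75, 101,-353,0,53,75, 112,-393,0,59,75, 123,-432,0,65,75, 134,-471,0,71,75, 145,-510,0,77,75, 156,-550,0,83,75, 168,-589,0,88,75, 179,-628,0,92.4,75, 190,-668,0,92.4,75, 190,-668,20,92.4,75, 190,-668,50,92.4,75, 190,-668,52,92.4,75]'
python3 - <<'E'
from h import *
st();to(452.6,-364.2,46,91)
E
```

```text
clock: 16.22
eef_pos: [449.3, -364.6, 247.9]
tool_rot: [-3.133, -0.006, 1.585]
force: [-1.2, 0.3, -0.7]
width: 75.0
t16.2 gp [ 449.3 -364.6   92.9] yaw 90.8 w 75.0 F [-1.2  0.3 -0.7] q7 0.32
rows dx 0.3 dy 3.3 dz 46.9 turn -0.2 | clock 16.2 q7 0.32 yaw 90.8 w 75.0
```

```bash
python3 -m jog '[0.3,1.5,0,0,75, 0.3,1.5,25,0,75, 0.3,1.5,42,0,75, 0.3,1.5,51,0,75, 0.3,1.5,51,0,75, 0.3,1.5,51,0,75]'
python3 - <<'E'
from h import *
st()
E
python3 -m jog '[0,0,0,0,40, 0,0,0,0,40, 0,0,0,0,40, 0,0,0,0,40, 0,0,0,0,40, 0,0,0,0,40]'
python3 - <<'E'
from h import *
st()
E
```

```text
clock: 16.72
eef_pos: [454.4, -364.1, 202.9]
tool_rot: [3.141, 0.0, 1.589]
force: [-0.5, 0.6, -0.4]
width: 74.9
t16.7 gp [ 454.4 -364.1   47.9] yaw 91.0 w 74.9 F [-0.5  0.6 -0.4] q7 0.29
clock: 17.22
eef_pos: [454.3, -364.8, 203.8]
tool_rot: [3.14, 0.002, 1.588]
force: [-1.3, -0.1, 7.5]
width: 49.0
t17.2 gp [ 454.3 -364.8   48.8] yaw 91.0 w 49.0 F [-1.3 -0.1  7.5] q7 0.29
```

```bash
python3 -c "
from h import *
to(542.1,308,150,183.3)"
```

```text
rows dx 671.2 dy 99.0 dz -101.2 turn 87.7 | clock 17.2 q7 0.29 yaw 91.0 w 49.0
```

```bash
python3 -m jog '[0,0,-35,0,40, 0,0,-70,0,40, 0,0,-101,-2,40, 39,6,-101,-7,40, 79,12,-101,-13,40, 118,17,-101,-19,40, 158,23,-101,-25,40, 197,29,-101,-31,40, 237,35,-101,-37,40, 276,41,-101,-43,40, 316,47,-101,-49,40, 355,52,-101,-55,40, 395,58,-101,-61,40, 434,64,-101,-67,40, 474,70,-101,-73,40, 513,76,-101,-79,40, 553,81,-101,-85,40, 592,87,-101,-90,40, 632,93,-101,-92.3,40, 671,99,-101,-92.3,40]';python3 -m jog '[0,0,0,0,40, 0,0,0,0,40]'
python3 - <<'E'
from h import *
st();to(542.1,308,53.8,183.3)
im,d=get_image("scene");cv2.imwrite("pics/s7.png",cv2.resize(im[200:470,220:520],None,fx=2.2,fy=2.2))
E
```

```text
clock: 18.88
eef_pos: [541.6, 309.8, 303.6]
tool_rot: [3.142, 0.0, -3.083]
force: [0.6, 0.1, -0.5]
width: 49.2
clock: 19.05
eef_pos: [540.5, 311.3, 303.7]
tool_rot: [3.139, 0.0, -3.08]
force: [-0.4, -1.0, -1.1]
width: 48.9
t19.1 gp [540.5 311.3 148.7] yaw -176.5 w 48.9 F [-0.4 -1.  -1.1] q7 0.52
rows dx -1.4 dy -3.4 dz 94.9 turn 0.2 | clock 19.1 q7 0.52 yaw -176.5 w 48.9
```

View pics/s7.png

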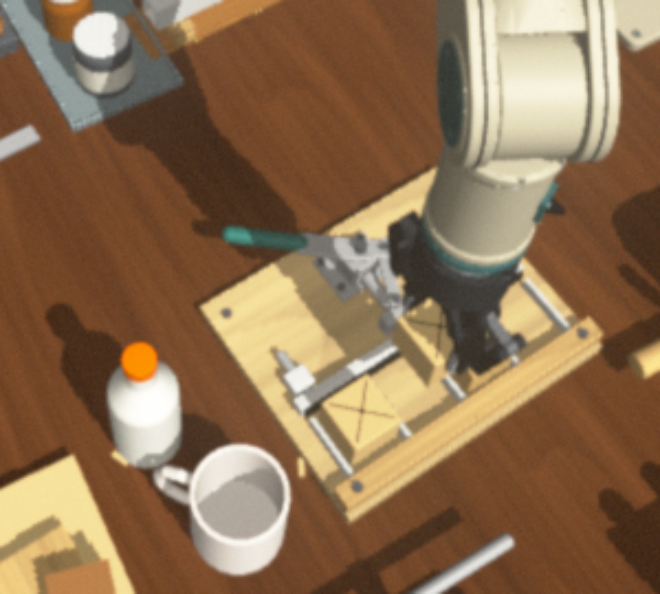

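The blank is held at crop (430,335). Lowering it over nest 2, with a settle first.

```bash
python3 -m jog '[-1,-2,25,0,40, -1,-2,50,0,40, -1,-2,60,0,40, -1,-2,60,0,40, -1,-2,60,0,40]'
python3 - <<'E'
from h import *
st();to(542.1,308,53.8,183.3)
E
```

```text
clock: 19.52
eef_pos: [542.8, 305.2, 243.4]
tool_rot: [-3.141, -0.001, -3.086]
force: [0.2, 1.1, -0.6]
width: 48.7
t19.5 gp [542.8 305.2  88.4] yaw -176.8 w 48.7 F [ 0.2  1.1 -0.6] q7 0.47
rows dx 0.6 dy 2.8 dz 34.6 turn -0.1 | clock 19.5 q7 0.47 yaw -176.8 w 48.7
```

```bash
python3 -m jog '[0.5,2,12,0,40, 0.5,2,22,0,40, 0.5,2,28,0,40, 0.5,2,32,0,40, 0.5,2,35,0,40, 0.5,2,35.5,0,40]'
python3 - <<'E'
from h import *
st()
E
python3 -m jog '[0,0,-1,0,62, 0,0,-1,0,62, 0,0,-1,0,62, 0,0,-20,0,62, 0,0,-55,0,62, 0,0,-95,0,62]'
python3 - <<'E'
from h import *
st();spares('8')
im=cv2.imread('pics/full_8_s.png');cv2.imwrite("pics/s8.png",cv2.resize(im[200:470,220:520],None,fx=2.2,fy=2.2))
E
```

```text
clock: 20.02
eef_pos: [541.6, 308.2, 208.8]
tool_rot: [-3.14, -0.0, -3.084]
force: [-4.4, -3.1, 13.1]
width: 49.0
t20.0 gp [541.6 308.2  53.8] yaw -176.7 w 49.0 F [-4.4 -3.1 13.1] q7 0.44
clock: 20.52
eef_pos: [541.4, 307.5, 301.6]
tool_rot: [-3.14, -0.004, -3.084]
force: [1.4, 0.5, -0.3]
width: 62.5
t20.5 gp [541.4 307.5 146.6] yaw -176.7 w 62.5 F [ 1.4  0.5 -0.3] q7 0.52
```

View pics/s8.png

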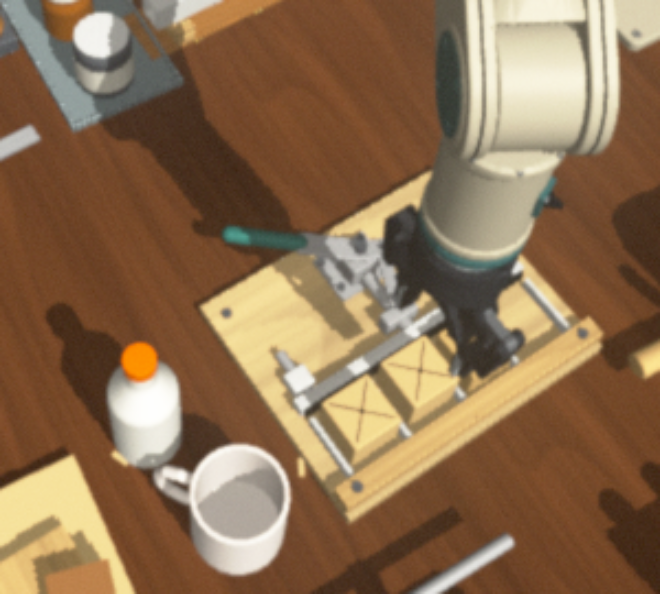

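View pics/sp_8.png

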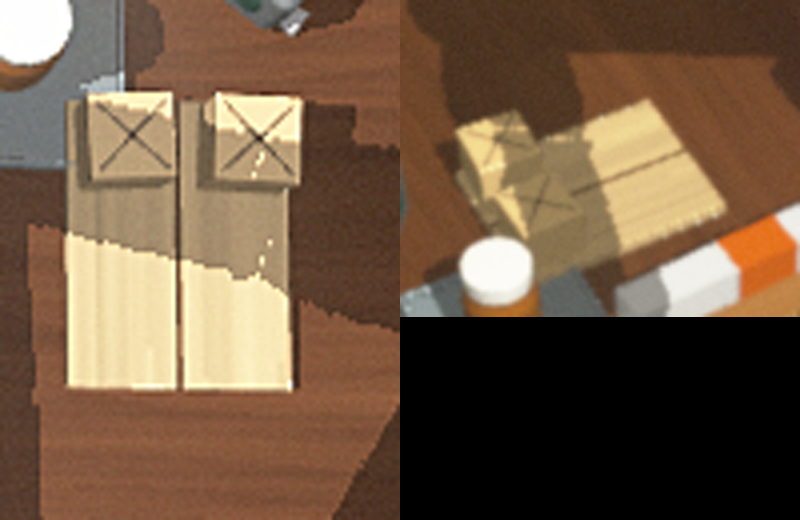

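Nests 2 and 3 look good. Next is spare D at sp pixel (258,137).

Run:
```python
from h import *
print(spT(258,137),spT(132,135));to(559.9,-368.8,98,88.5)
```

```text
[ 559.8 -369.2   56. ] [ 560.7 -297.7   56. ]
rows dx 22.2 dy -679.1 dz 55.8 turn -85.2 | clock 20.6 q7 0.52 yaw -176.7 w 62.0
```

```bash
python3 -m jog '[1,-39,0,6,75, 2,-78,0,12,75, 3,-118,0,18,75, 5,-158,0,24,75, 6,-198,0,30,75, 7,-238,0,36,75, 9,-278,0,42,75, 10,-318,0,48,75, 11,-358,0,54,75, 13,-398,0,60,75, 14,-438,0,66,75, 15,-478,0,72,75, 17,-518,0,78,75, 18,-558,0,84,75, 19,-598,0,90,75, 21,-638,0,94.8,75, 22,-679,0,94.8,75, 22,-679,20,94.8,75, 22,-679,45,94.8,75, 22,-679,50,94.8,75]'; python3 -m jog '[0,0,0,0,75, 0,0,0,0,75]'
python3 - <<'E'
from h import *
st();to(559.9,-368.8,47,88.5)
E
```

```text
clock: 22.28
eef_pos: [556.8, -371.2, 248.5]
tool_rot: [-3.136, -0.003, 1.542]
force: [-1.9, 1.5, -1.2]
width: 75.0
clock: 22.45
eef_pos: [559.1, -370.2, 252.9]
tool_rot: [3.142, -0.001, 1.545]
force: [0.8, 0.3, 0.1]
width: 74.9
t22.4 gp [ 559.1 -370.2   97.9] yaw 88.5 w 74.9 F [0.8 0.3 0.1] q7 0.25
rows dx 1.5 dy 0.7 dz 50.9 turn 0.0 | clock 22.4 q7 0.25 yaw 88.5 w 74.9
```

```bash
python3 -m jog '[1.5,0.7,25,0,75, 1.5,0.7,42,0,75, 1.5,0.7,51,0,75, 1.5,0.7,51,0,75, 1.5,0.7,51,0,75, 1.5,0.7,51,0,40, 1.5,0.7,51,0,40, 1.5,0.7,51,0,40, 1.5,0.7,51,0,40, 1.5,0.7,51,0,40, 1.5,0.7,51,0,40]'
python3 - <<'E'
from h import *
st();to(417.4,301,150,183.3)
E
```

```text
clock: 23.37
eef_pos: [560.3, -370.0, 203.7]
tool_rot: [3.139, 0.002, 1.544]
force: [0.8, -0.1, 5.5]
width: 49.2
t23.4 gp [ 560.3 -370.    48.7] yaw 88.5 w 49.2 F [ 0.8 -0.1  5.5] q7 0.23
rows dx 666.9 dy -160.9 dz -101.3 turn 85.2 | clock 23.4 q7 0.23 yaw 88.5 w 49.2
```

```bash
python3 -m jog '[0,0,-35,0,40, 0,0,-70,0,40, 0,0,-101,-3,40, 39,-9,-101,-9,40, 78,-19,-101,-15,40, 117,-28,-101,-21,40, 157,-38,-101,-27,40, 196,-47,-101,-33,40, 235,-57,-101,-39,40, 275,-66,-101,-45,40, 314,-76,-101,-51,40, 353,-85,-101,-57,40, 392,-95,-101,-63,40, 431,-104,-101,-69,40, 471,-114,-101,-75,40, 510,-123,-101,-81,40, 549,-132,-101,-87,40, 588,-142,-101,-92,40, 628,-151,-101,-94.8,40, 667,-161,-101,-94.8,40]';python3 -m jog '[667,-161,-101,-94.8,40]' >/dev/null 2>&1 <<<'' & wait; true
```

```text
clock: 25.03
eef_pos: [416.0, 303.3, 303.1]
tool_rot: [3.141, 0.001, -3.083]
force: [1.8, -0.3, -0.1]
width: 49.0
```

I sent one stray row after the move. It is limited to about 42 mm, at height. Checking the state.

Run:
```python
from h import *
st();to(417.4,301,145,183.3)
```

```text
t25.1 gp [380.3 301.6 155.7] yaw -169.3 w 49.1 F [ 1.1  2.9 -0.2] q7 0.35
rows dx -36.3 dy -7.4 dz 10.7 turn 7.4 | clock 25.1 q7 0.35 yaw -169.3 w 49.1
```

```bash
python3 -m jog '[-18,-3,5,3.5,40, -36,-7,10,7,40, -36,-7,10,7,40, -36,-7,10,7,40, -36,-7,10,7,40]'
python3 - <<'E'
from h import *
st();to(417.4,301,53.7,183.3)
im,d=get_image("scene");cv2.imwrite("pics/s9.png",cv2.resize(im[200:470,220:520],None,fx=2.2,fy=2.2))
E
```

```text
clock: 25.53
eef_pos: [413.4, 289.3, 299.1]
tool_rot: [3.141, 0.0, -3.082]
force: [-0.4, 0.1, -0.7]
width: 48.7
t25.5 gp [413.4 289.3 144.1] yaw -176.6 w 48.7 F [-0.4  0.1 -0.7] q7 0.31
rows dx -4.7 dy 11.5 dz 90.4 turn 0.1 | clock 25.5 q7 0.31 yaw -176.6 w 48.7
```

View pics/s9.png

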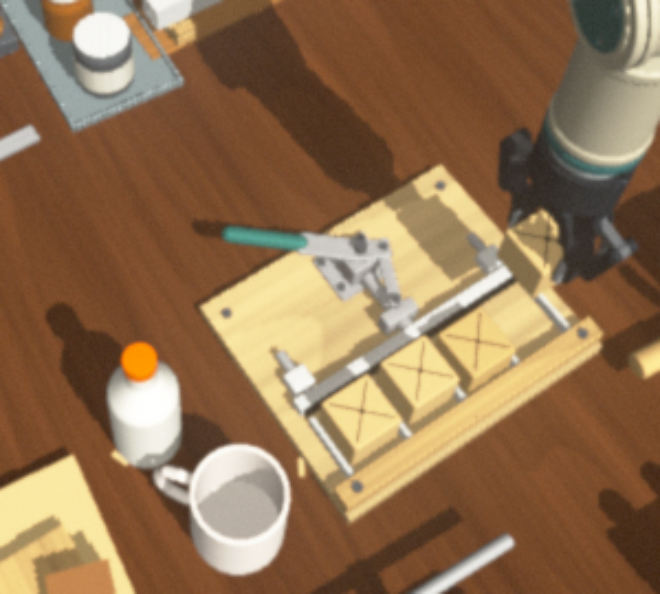

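The blank is still held and the jig is undisturbed. Moving over nest 0 and partway down.

```bash
python3 -m jog '[-4.7,11.5,0,0,40, -4.7,11.5,30,0,40, -4.7,11.5,50,0,40, -4.7,11.5,55,0,40, -4.7,11.5,55,0,40, -4.7,11.5,55,0,40]'
python3 - <<'E'
from h import *
st();to(417.4,301,53.7,183.3)
E
```

```text
clock: 26.08
eef_pos: [417.4, 301.4, 244.4]
tool_rot: [3.141, 0.0, -3.081]
force: [0.6, 0.5, -0.1]
width: 48.9
t26.1 gp [417.4 301.4  89.4] yaw -176.5 w 48.9 F [ 0.6  0.5 -0.1] q7 0.23
rows dx 0.0 dy -0.4 dz 35.7 turn 0.2 | clock 26.1 q7 0.23 yaw -176.5 w 48.9
```

```bash
python3 -m jog '[0,0,12,0,40, 0,0,22,0,40, 0,0,28,0,40, 0,0,32,0,40, 0,0,35,0,40, 0,0,36,0,40]'
python3 - <<'E'
from h import *
st()
E
python3 -m jog '[0,0,-1,0,62, 0,0,-1,0,62, 0,0,-1,0,62, 0,0,-20,0,62, 0,0,-55,0,62, 0,0,-95,0,62, 0,0,-110,0,85]'
python3 - <<'E'
from h import *
st();spares('10')
im=cv2.imread('pics/full_10_s.png');cv2.imwrite("pics/s10.png",cv2.resize(im[200:470,220:520],None,fx=2.2,fy=2.2))
E
```

```text
clock: 26.58
eef_pos: [417.2, 301.0, 208.6]
tool_rot: [-3.14, 0.001, -3.082]
force: [-3.4, -4.4, 23.2]
width: 48.9
t26.6 gp [417.2 301.   53.6] yaw -176.6 w 48.9 F [-3.4 -4.4 23.2] q7 0.17
clock: 27.17
eef_pos: [418.0, 302.3, 321.6]
tool_rot: [3.138, 0.004, -3.081]
force: [0.9, 0.0, 0.8]
width: 72.8
t27.2 gp [418.  302.3 166.6] yaw -176.5 w 72.8 F [0.9 0.  0.8] q7 0.34
```

View pics/s10.png

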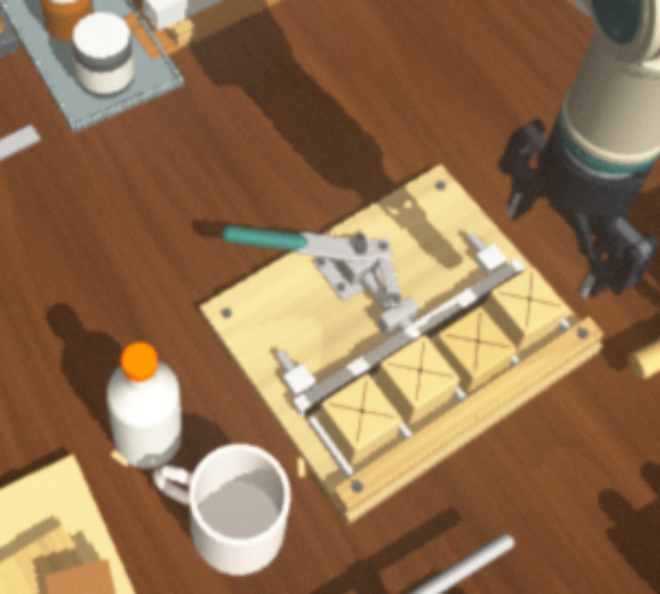

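View pics/full_10_t.png

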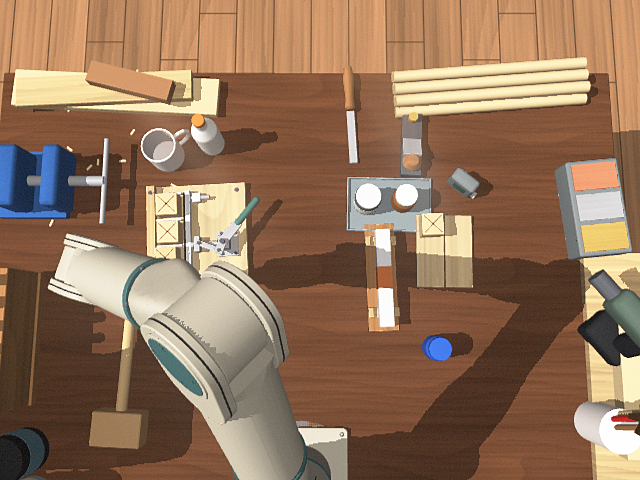

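Run:
```python
from h import *
for q in[(531,299),(479,342),(420,371),(363,412)]:print(onz("scene",220+q[0]/2.2-.3,200+q[1]/2.2-.3,61).round(1))
s,d=get_image("scene");P=cloud("scene",d)
for q in[(531,299),(479,342),(420,371),(363,412)]:
    u,v=220+q[0]/2.2,200+q[1]/2.2;print(P[int(v)-2:int(v)+3,int(u)-2:int(u)+3].reshape(-1,3).mean(0).round(1))
# refit tube in both views
t=cv2.imread("pics/full_10_t.png")
cv2.imwrite("pics/tz11.png",cv2.resize(t[215:340,355:415],(288,600),interpolation=cv2.INTER_CUBIC))
cv2.imwrite("pics/sz11.png",cv2.resize(s[155:225,270:385],(805//115*115,490),interpolation=cv2.INTER_CUBIC)[:, :800])
to(438,-188,150,1.9)
```

```text
[414.5 302.   61. ]
[480.4 312.5  61. ]
[541.4 309.1  61. ]
[605.  315.5  61. ]
[413.8 300.9  61.1]
[481.1 311.9  61.4]
[541.9 307.9  60.7]
[604.3 315.6  60.2]
rows dx 8.9 dy -489.4 dz 13.8 turn 1.5 | clock 27.3 q7 0.34 yaw -176.6 w 85.4
```

View pics/sz11.png

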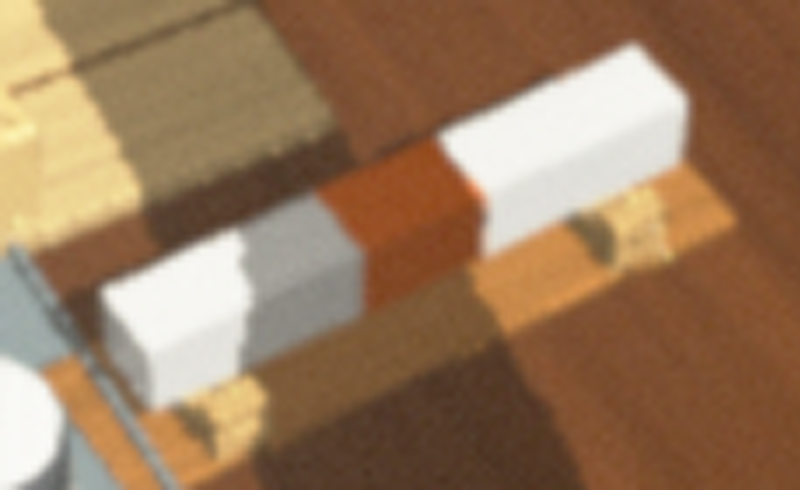

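Blank tops are at 60–61 mm in all four nests, so they are flat. Next, the tube pose from the scene view.

Run:
```python
from h import *
c=[onz("scene",270+x/7-.4,155+y/7-.4,52) for x,y in[(102,290),(153,352),(688,98),(635,42)]]
c=np.array(c);print(c.round(1));print(c.mean(0).round(1)); a=(c[0]+c[1])/2-(c[2]+c[3])/2;print(np.hypot(*a[:2]),np.degrees(np.arctan2(a[1],a[0])))
```

```text
[[ 549.4 -197.9   52. ]
 [ 547.1 -165.4   52. ]
 [ 327.8 -175.2   52. ]
 [ 329.7 -207.4   52. ]]
[ 438.5 -186.5   52. ]
219.6825541138076 2.516776231308202
```

```bash
python3 -m jog '[-12,-40,0,0,85, -22,-80,0,0,85, -32,-120,0,0,85, -40,-160,0,0,85, -40,-200,0,0.5,85, -35,-240,0,1,85, -30,-280,0,1.2,85, -24,-320,0,1.2,85, -18,-360,0,1.2,85, -10,-400,0,1.2,85, -2,-440,0,1.2,85, 8,-488,0,1.2,85, 8,-488,20,1.2,85, 8,-488,50,1.2,85, 8,-488,50,1.2,85, 8,-488,50,1.2,85]'
python3 - <<'E'
from h import *
st();to(438.3,-187.2,36,182.2)
im,d=get_image("scene");cv2.imwrite("pics/s12.png",cv2.resize(im[100:280,200:440],None,fx=3,fy=3))
E
```

```text
clock: 28.65
eef_pos: [437.8, -186.0, 266.1]
tool_rot: [3.139, -0.005, -3.102]
force: [-0.4, 1.1, 0.6]
width: 85.2
t28.6 gp [ 437.8 -186.   111.1] yaw -177.7 w 85.2 F [-0.4  1.1  0.6] q7 1.17
rows dx -0.5 dy -1.2 dz 75.1 turn 0.1 | clock 28.6 q7 1.17 yaw -177.7 w 85.2
```

View pics/s12.png

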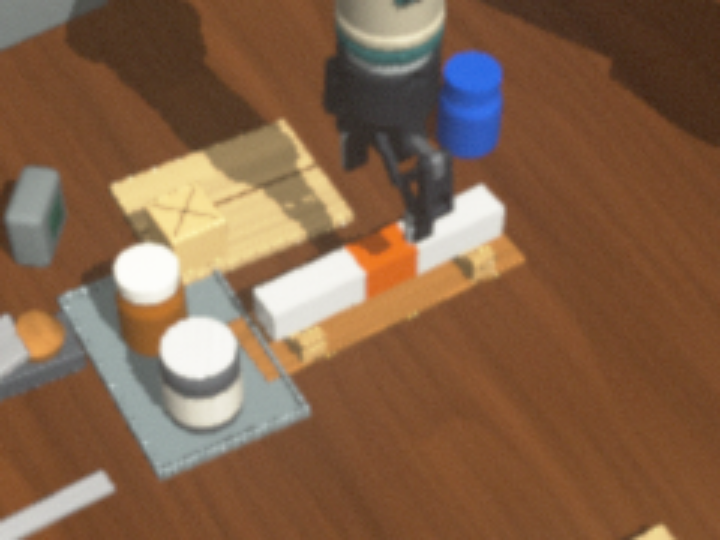

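```bash
python3 -m jog '[-0.5,-1.2,30,0,70, -0.5,-1.2,55,0,70, -0.5,-1.2,70,0,70, -0.5,-1.2,75,0,70, -0.5,-1.2,75,0,70, -0.5,-1.2,75,0,25, -0.5,-1.2,75,0,25, -0.5,-1.2,75,0,25, -0.5,-1.2,75,0,25, -0.5,-1.2,75,0,25, -0.5,-1.2,75,0,25, -0.5,-1.2,75,0,25]'
python3 - <<'E'
from h import *
st();to(438.3,-187.2,36,182.2)
E
```

```text
clock: 29.7
eef_pos: [439.8, -187.5, 194.1]
tool_rot: [-3.141, 0.002, -3.103]
force: [-0.4, 2.1, 7.1]
width: 31.2
t29.7 gp [ 439.8 -187.5   39.1] yaw -177.8 w 31.2 F [-0.4  2.1  7.1] q7 1.01
rows dx 1.5 dy 0.4 dz 3.1 turn 0.0 | clock 29.7 q7 1.01 yaw -177.8 w 31.2
```

```bash
python3 -m jog '[0,0,-20,0,25, 0,0,-55,0,25, 0,0,-90,0,25, 0,0,-100,0,25, 0,0,-100,0,25, 0,0,-100,0,25]'
python3 - <<'E'
from h import *
st();to(724,28,140,142.9)
E
```

```text
clock: 30.2
eef_pos: [438.9, -188.3, 292.8]
tool_rot: [-3.141, 0.0, -3.104]
force: [0.1, 0.4, -3.1]
width: 31.0
t30.2 gp [ 438.9 -188.3  137.8] yaw -177.8 w 31.0 F [ 0.1  0.4 -3.1] q7 1.22
rows dx -293.1 dy 205.4 dz -2.2 turn 39.3 | clock 30.2 q7 1.22 yaw -177.8 w 31.0
```

```bash
python3 -m jog '[-25,17,-2,2,25, -55,38,-2,6,25, -85,59,-2,10,25, -115,80,-2,15,25, -146,102,-2,20,25, -175,123,-2,25,25, -205,144,-2,30,25, -235,165,-2,34,25, -265,186,-2,38,25, -293,205,-2,39.3,25, -293,205,-2,39.3,25, -293,205,-2,39.3,25, -293,205,-2,39.3,25]'
python3 - <<'E'
from h import *
st();to(724,28,58,142.9)
im,d=get_image("top");cv2.imwrite("pics/t13.png",cv2.resize(im[120:280,180:420],None,fx=3,fy=3));
im,d=get_image("scene");cv2.imwrite("pics/s13.png",cv2.resize(im[180:380,180:440],None,fx=3,fy=3))
E
```

```text
clock: 31.28
eef_pos: [723.0, 28.2, 291.6]
tool_rot: [-3.137, -0.003, 2.496]
force: [-0.1, 0.2, -3.0]
width: 31.5
t31.3 gp [723.   28.2 136.6] yaw 143.0 w 31.5 F [-0.1  0.2 -3. ] q7 0.49
rows dx -0.9 dy 0.4 dz 78.6 turn 0.1 | clock 31.3 q7 0.49 yaw 143.0 w 31.5
```

View pics/s13.png

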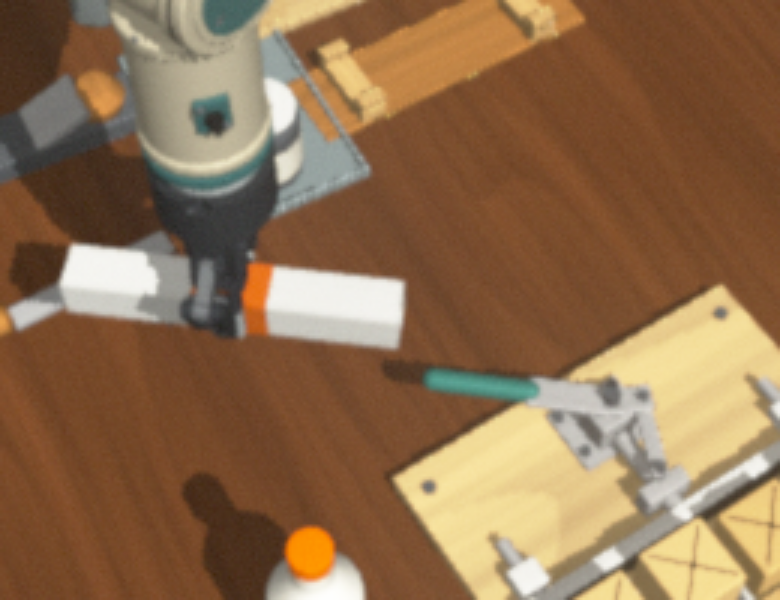

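View pics/t13.png

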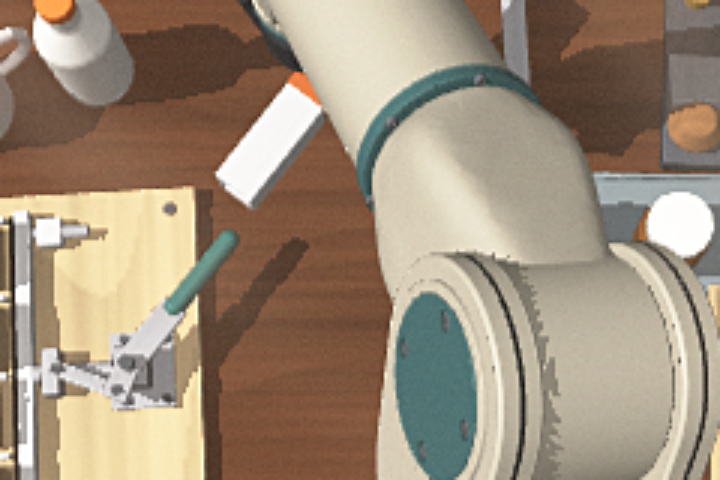

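The tube is held level, with the band at the fingers (scene crop 236,300) and the handle ahead. Lowering to handle height, short of the tip.

```bash
python3 -m jog '[-4,0.4,20,0,25, -4,0.4,50,0,25, -4,0.4,70,0,25, -4,0.4,77,0,25, -4,0.4,77,0,25, -4,0.4,77,0,25]'
python3 - <<'E'
from h import *
st()
im,d=get_image("top");cv2.imwrite("pics/t14.png",cv2.resize(im[150:270,200:320],None,fx=5,fy=5,interpolation=cv2.INTER_CUBIC));
im,d=get_image("scene");cv2.imwrite("pics/s14.png",cv2.resize(im[250:350,230:390],None,fx=5,fy=5,interpolation=cv2.INTER_CUBIC))
E
```

```text
clock: 31.88
eef_pos: [727.6, 25.7, 218.3]
tool_rot: [3.141, 0.0, 2.494]
force: [-0.3, 0.3, -2.6]
width: 31.3
t31.9 gp [727.6  25.7  63.3] yaw 142.9 w 31.3 F [-0.3  0.3 -2.6] q7 0.46
```

View pics/s14.png

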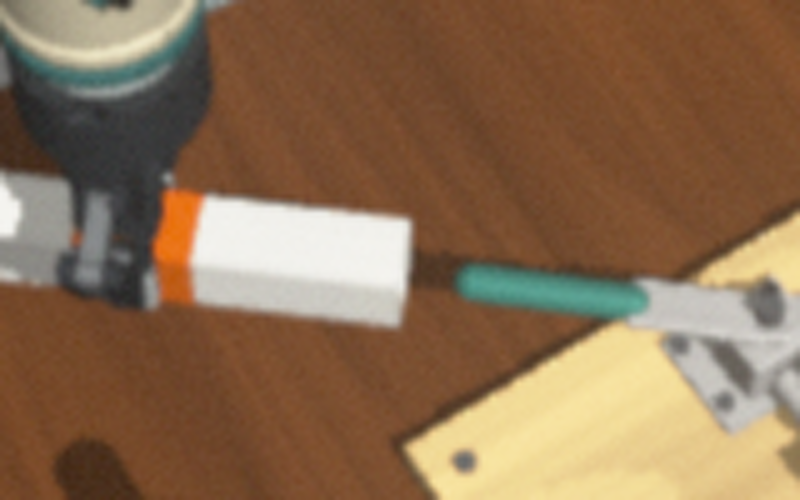

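View pics/t14.png

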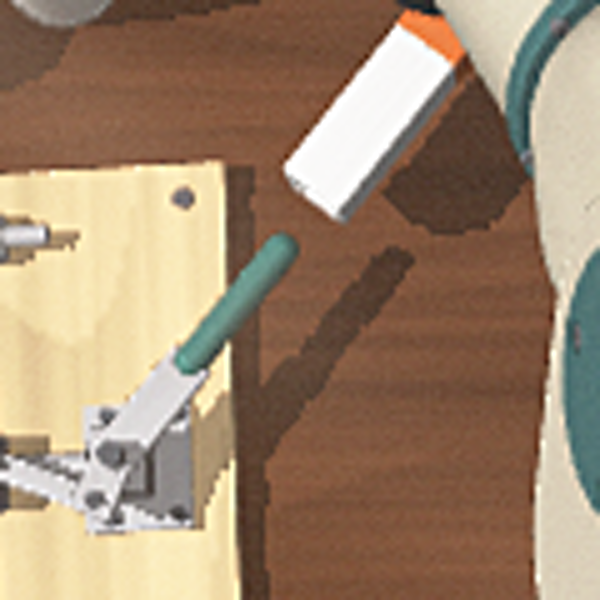

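Run:
```python
from h import *
s=read_state();g=s["eef_pos"];psi=s["tool_rot"][2];ax=np.array([np.cos(psi),np.sin(psi)]) # towards hinge
zt=g[2]-155-3.1+16
f=lambda x,y,z:onz("top",200+x/5-.4,150+y/5-.4,z)
h=lambda x,y,z:onz("scene",230+x/5-.4,250+y/5-.4,z)
e=g[:2]+110*ax;print("pred end",e.round(1),"zt",zt)
print("top end",f(312.5,185.5,zt).round(1),"corners",f(288,163,zt).round(1),f(337,208,zt).round(1))
print("scene end",h(408,256,zt).round(1),"corners",h(412,218,zt).round(1),h(405,293,zt).round(1))
print("handle top: tip",f(286,243,55).round(1),"base",f(189,362,55).round(1))
print("handle scene: tip",h(466,282,57).round(1),"base",h(640,299,57).round(1))
im=None
```

```text
pred end [640.6  92.6] zt 77.71765656205983
top end [639.9  89.9  77.7] corners [650.3 101.2  77.7] [629.5  78.6  77.7]
scene end [639.4  95.2  77.7] corners [629.3  80.5  77.7] [648.7 109.5  77.7]
handle top: tip [618.2 104.1  55. ] base [562.6 147.3  55. ]
handle scene: tip [618.9 107.3  57. ] base [560.7 149.3  57. ]
```

```bash
python3 -m jog '[0,-2.2,5,0,25, 0,-2.2,5,0,25, 0,-2.2,5,0,25, 0,-2.2,5,0,25]'
python3 - <<'E'
from h import *
st()
E
python3 -m jog '[0,0,0,0,25]'
python3 - <<'E'
from h import *
st();s=read_state();g=s["eef_pos"];print(0.602*g[0]+.799*g[1])
E
```

```text
clock: 32.32
eef_pos: [726.3, 24.6, 213.2]
tool_rot: [3.141, 0.0, 2.494]
force: [0.5, -1.0, -2.3]
width: 31.0
t32.3 gp [726.3  24.6  58.2] yaw 142.9 w 31.0 F [ 0.5 -1.  -2.3] q7 0.45
clock: 32.4
eef_pos: [726.3, 24.6, 213.1]
tool_rot: [3.141, 0.0, 2.495]
force: [0.1, -0.1, -3.4]
width: 31.4
t32.4 gp [726.3  24.6  58.1] yaw 142.9 w 31.4 F [ 0.1 -0.1 -3.4] q7 0.45
456.94297831004536
```

```bash
python3 -m jog '[6,0,0,0,25, 12,0,0,0,25, 18,0,0,0,25, 24,0,0,0,25, 29,0,0,0,25, 34,0,0,0,25, 34,0,0,0,25, 34,0,0,0,25]'
python3 - <<'E'
from h import *
st()
im,d=get_image("top");a=cv2.resize(im[150:270,200:280],None,fx=5,fy=5,interpolation=cv2.INTER_CUBIC)
im,d=get_image("scene");b=cv2.resize(im[260:340,270:350],None,fx=5,fy=5,interpolation=cv2.INTER_CUBIC)
z=np.zeros((600,800,3),np.uint8);z[:,:400]=a;z[:400,400:]=b;cv2.imwrite("pics/c15.png",z)
E
```

```text
clock: 33.07
eef_pos: [699.0, 45.5, 212.9]
tool_rot: [3.141, 0.0, 2.495]
force: [-0.2, -0.4, -2.9]
width: 31.3
t33.1 gp [699.   45.5  57.9] yaw 143.0 w 31.3 F [-0.2 -0.4 -2.9] q7 0.40
```

View pics/c15.png

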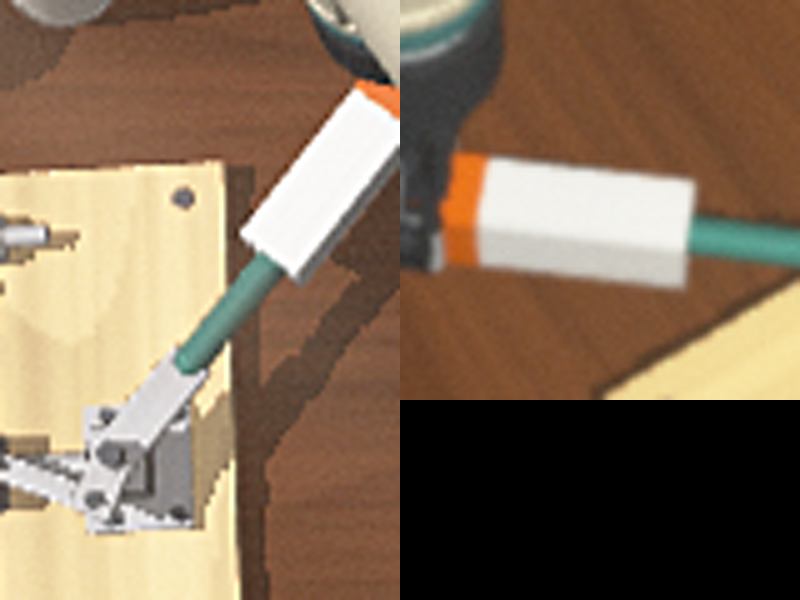

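The handle has entered the tube with no contact force. Sliding on about 40 mm more.

```bash
python3 -m jog '[6,0,0,0,25, 13,0,0,0,25, 20,0,0,0,25, 27,0,0,0,25, 34,0,0,0,25, 40,0,0,0,25, 40,0,0,0,25, 40,0,0,0,25]'
python3 - <<'E'
from h import *
st()
s=read_state();p=s["eef_pos"][:2];hh=np.array([516.3,184.4]);v=p-hh;print(np.hypot(*v),np.degrees(np.arctan2(v[1],v[0])))
im,d=get_image("top");a=cv2.resize(im[150:270,200:280],None,fx=5,fy=5,interpolation=cv2.INTER_CUBIC)
im,d=get_image("scene");b=cv2.resize(im[260:340,270:350],None,fx=5,fy=5,interpolation=cv2.INTER_CUBIC)
z=np.zeros((600,800,3),np.uint8);z[:,:400]=a;z[:400,400:]=b;cv2.imwrite("pics/c16.png",z)
E
```

```text
clock: 33.83
eef_pos: [667.0, 69.7, 213.0]
tool_rot: [3.142, 0.0, 2.496]
force: [-0.5, 0.0, -2.1]
width: 31.4
t33.8 gp [667.   69.7  58. ] yaw 143.0 w 31.4 F [-0.5  0.  -2.1] q7 0.33
189.37109659429382 -37.265735943087385
```

View pics/c16.png

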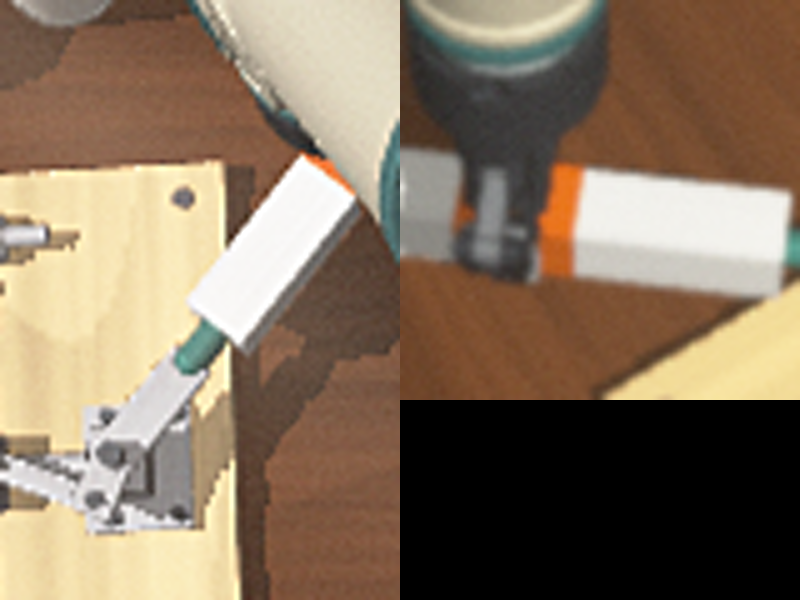

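The tube is sleeved about 50 mm, with only about 20 mm of green still visible. Starting the swing: clockwise arc about the hinge, radius 186 mm, first 24°.

```bash
python3 -m jog '[0.3,-9.7,0,3,25, 1,-19.4,0,6,25, 2.3,-29.1,0,9,25, 4.1,-38.7,0,12,25, 6.3,-48.1,0,15,25, 9.1,-57.5,0,18,25, 12.4,-66.7,0,21,25, 16.1,-75.7,0,24,25]'
python3 - <<'E'
from h import *
st()
s=read_state();p=s["eef_pos"][:2];hh=np.array([518.5,181.5]);v=p-hh;print(np.hypot(*v),np.degrees(np.arctan2(v[1],v[0])))
im,d=get_image("top");a=cv2.resize(im[170:290,200:280],None,fx=5,fy=5,interpolation=cv2.INTER_CUBIC)
im,d=get_image("scene");b=cv2.resize(im[230:350,270:390],None,fx=3.3333,fy=3.33333,interpolation=cv2.INTER_CUBIC)
z=np.zeros((600,800,3),np.uint8);z[:,:400]=a;z[:400,400:]=b[:400,:400];cv2.imwrite("pics/c17.png",z)
E
```

```text
clock: 34.6
eef_pos: [613.2, 22.4, 213.8]
tool_rot: [3.124, -0.002, 2.072]
force: [13.9, 11.9, -13.3]
width: 31.0
t34.6 gp [613.2  22.4  58.8] yaw 118.7 w 31.0 F [ 13.9  11.9 -13.3] q7 0.01
185.16689148283587 -59.239998425353235
```

View pics/c17.png

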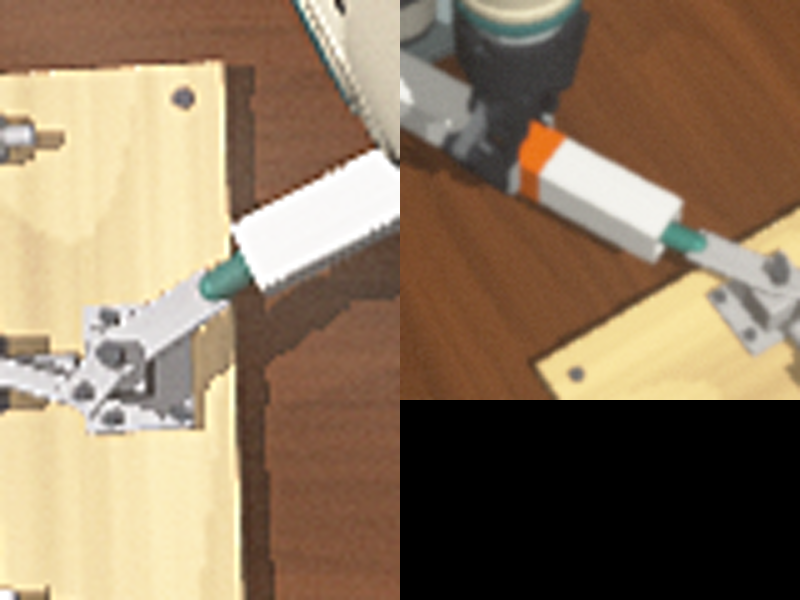

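The handle follows, with about 18 N lateral, as expected. Continuing.

```bash
python3 -m jog '[0.5,-13,0,4,25, 1.8,-25.9,0,8,25, 4.1,-38.7,0,12,25, 7.2,-51.3,0,16,25, 11.2,-63.6,0,20,25, 16.1,-75.7,0,24,25, 21.8,-87.3,0,28,25]'
python3 - <<'E'
from h import *
st()
s=read_state();p=s["eef_pos"][:2];hh=np.array([518.5,181.5]);v=p-hh;print(np.hypot(*v),np.degrees(np.arctan2(v[1],v[0])))
im,d=get_image("top");a=cv2.resize(im[170:290,200:280],None,fx=5,fy=5,interpolation=cv2.INTER_CUBIC)
im,d=get_image("scene");b=cv2.resize(im[230:350,270:390],None,fx=3.3333,fy=3.33333,interpolation=cv2.INTER_CUBIC)
z=np.zeros((600,800,3),np.uint8);z[:,:400]=a;z[:400,400:]=b[:400,:400];cv2.imwrite("pics/c18.png",z)
E
```

```text
clock: 35.28
eef_pos: [531.7, -2.8, 215.2]
tool_rot: [3.112, -0.007, 1.579]
force: [21.5, 4.5, -13.3]
width: 30.9
t35.3 gp [531.7  -2.8  60.2] yaw 90.5 w 30.9 F [ 21.5   4.5 -13.3] q7 -0.36
184.7857359529938 -85.90775704944737
```

View pics/c18.png

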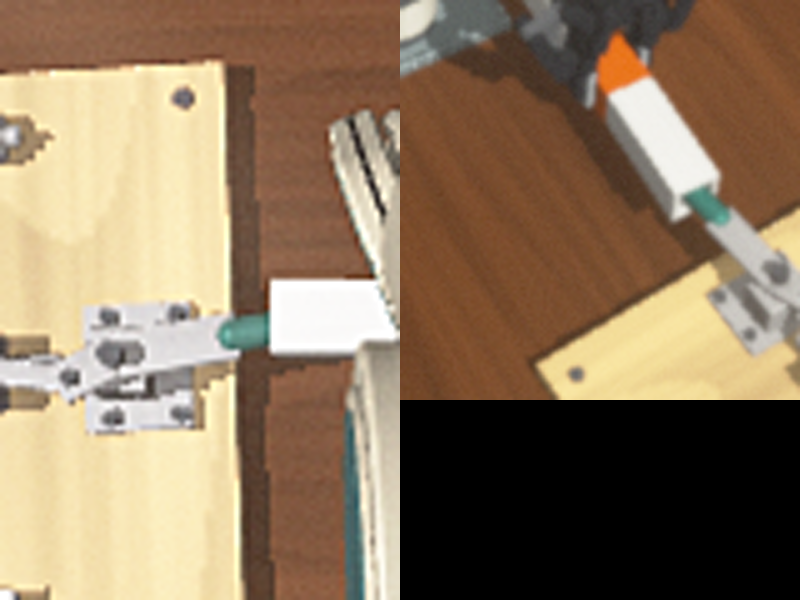

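```bash
python3 -m jog '[0.5,-13,1,4,25, 1.8,-25.9,1,8,25, 4.1,-38.7,1,12,25, 7.2,-51.3,1,16,25, 11.2,-63.6,1,20,25, 16.1,-75.7,1,24,25, 19.5,-82.8,1,26.5,25, 19.5,-82.8,1,26.5,25, 19.5,-82.8,1,26.5,25]'
python3 - <<'E'
from h import *
st()
s=read_state();p=s["eef_pos"][:2];hh=np.array([518.5,181.5]);v=p-hh;print(np.hypot(*v),np.degrees(np.arctan2(v[1],v[0])))
im,d=get_image("top");a=cv2.resize(im[190:310,200:280],None,fx=5,fy=5,interpolation=cv2.INTER_CUBIC)
im,d=get_image("scene");b=cv2.resize(im[230:350,300:420],None,fx=3.3333,fy=3.33333,interpolation=cv2.INTER_CUBIC)
z=np.zeros((600,800,3),np.uint8);z[:,:400]=a;z[:400,400:]=b[:400,:400];cv2.imwrite("pics/c19.png",z)
E
```

```text
clock: 36.13
eef_pos: [439.1, 13.5, 212.1]
tool_rot: [3.141, -0.001, 1.125]
force: [-0.6, -0.8, -2.0]
width: 31.0
t36.1 gp [439.1  13.5  57.1] yaw 64.4 w 31.0 F [-0.6 -0.8 -2. ] q7 -1.02
185.7884249847786 -115.28872188201782
```

View pics/c19.png

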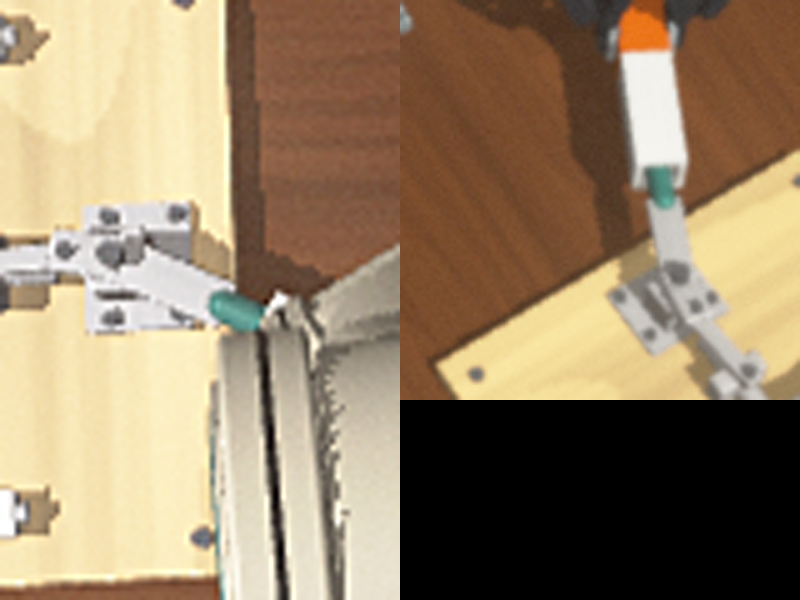

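Forces dropped to zero and the handle sits at about -115°, which is 78° from its start, so it is closed. Withdrawing the tube along its axis.

```bash
python3 -m jog '[-7,0,0,0,25, -14,0,0,0,25, -21,0,0,0,25, -28,0,0,0,25, -35,0,0,0,25, -42,0,0,0,25, -49,0,0,0,25, -56,0,0,0,25, -64,0,0,0,25, -72,0,0,0,25, -72,0,0,0,25]'
python3 - <<'E'
from h import *
st()
im,d=get_image("top");a=cv2.resize(im[190:310,200:280],None,fx=5,fy=5,interpolation=cv2.INTER_CUBIC)
im,d=get_image("scene");b=cv2.resize(im[200:350,300:450],None,fx=2.66667,fy=2.66667,interpolation=cv2.INTER_CUBIC)
z=np.zeros((600,800,3),np.uint8);z[:,:400]=a;z[:400,400:]=b[:400,:400];cv2.imwrite("pics/c20.png",z)
E
```

```text
clock: 37.15
eef_pos: [407.2, -53.1, 211.7]
tool_rot: [-3.141, 0.002, 1.122]
force: [0.0, -0.1, -2.8]
width: 31.1
t37.1 gp [407.2 -53.1  56.7] yaw 64.3 w 31.1 F [ 0.  -0.1 -2.8] q7 -1.27
```

View pics/c20.png

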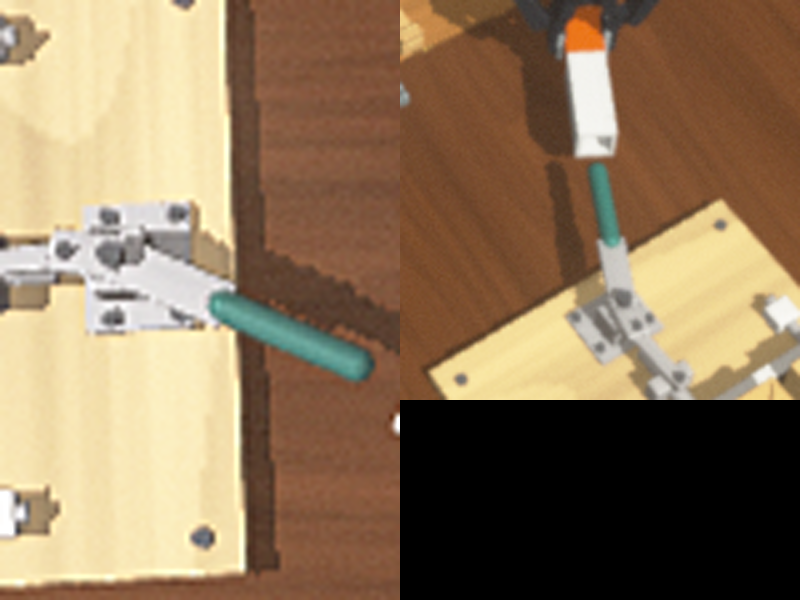

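The tube is clear of the handle and the clamp stays closed. Lifting and heading back to the cradle.

```bash
python3 -c "
from h import *
to(439.5,-186.3,137,2.2)"
python3 -m jog '[-3,0,-30,0,25, -3,0,-60,0,25, -3,0,-80,0,25, -3,0,-80,0,25]'
python3 -c "
from h import *
st();to(439.5,-186.3,137,2.2)"
```

```text
rows dx -107.9 dy 86.6 dz -80.2 turn 62.2 | clock 37.2 q7 -1.27 yaw 64.4 w 31.1
clock: 37.58
eef_pos: [407.8, -53.4, 294.7]
tool_rot: [3.136, -0.003, 1.125]
force: [0.1, -0.0, -2.6]
width: 31.2
t37.6 gp [407.8 -53.4 139.7] yaw 64.4 w 31.2 F [ 0.1 -0.  -2.6] q7 -1.07
rows dx -106.3 dy 85.9 dz 2.7 turn 62.2 | clock 37.6 q7 -1.07 yaw 64.4 w 31.2
```

```bash
python3 -m jog '[-8,7,2,6,25, -18,15,2,12,25, -29,23,2,18,25, -40,32,2,24,25, -51,41,2,30,25, -61,50,2,36,25, -72,58,2,42,25, -83,67,2,48,25, -94,76,2,54,25, -106,86,2,60,25, -106,86,2,62.2,25, -106,86,2,62.2,25, -106,86,2,62.2,25, -106,86,2,62.2,25]'
python3 - <<'E'
from h import *
st();to(439.5,-186.3,39.5,2.2)
im,d=get_image("scene");cv2.imwrite("pics/s21.png",cv2.resize(im[100:280,200:440],None,fx=3,fy=3))
im,d=get_image("top");cv2.imwrite("pics/t21.png",im)
E
```

```text
clock: 38.75
eef_pos: [438.1, -186.0, 289.3]
tool_rot: [-3.141, 0.001, 0.042]
force: [-0.0, -0.1, -2.0]
width: 31.1
t38.8 gp [ 438.1 -186.   134.3] yaw 2.4 w 31.1 F [-0.  -0.1 -2. ] q7 -1.55
rows dx 1.4 dy 0.4 dz 94.8 turn 0.2 | clock 38.8 q7 -1.55 yaw 2.4 w 31.1
```

View pics/s21.png

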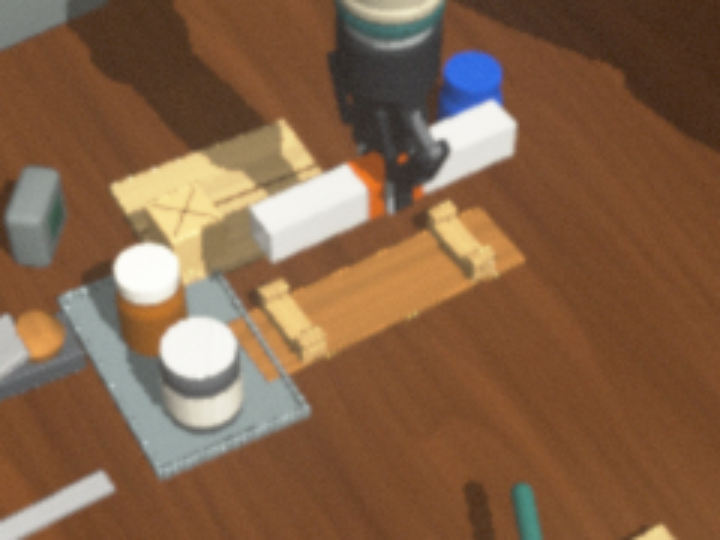

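Run:
```python
from h import *
g=lambda x,y,z:onz("scene",200+x/3-.3,100+y/3-.3,z).round(1)
for q in[(262,288),(322,347),(433,208),(492,262)]:print(g(*q,30))
print(g(294,316,20),g(463,236,20))
```

```text
[ 535.1 -212.5   30. ]
[ 522.2 -135.4   30. ]
[ 368.6 -220.    30. ]
[ 357.5 -144.7   30. ]
[ 522.7 -181.4   20. ] [ 358.  -188.2   20. ]
```

```bash
python3 -m jog '[1.5,0.2,30,0,25, 1.5,0.2,60,0,25, 1.5,0.2,75,0,25, 1.5,0.2,75,0,25, 1.5,0.2,75,0,25]'
python3 - <<'E'
from h import *
st();to(440,-185.8,39,2.3)
E
```

```text
clock: 39.27
eef_pos: [439.5, -186.5, 214.4]
tool_rot: [-3.141, 0.002, 0.04]
force: [0.7, -0.9, -2.6]
width: 31.1
t39.3 gp [ 439.5 -186.5   59.4] yaw 2.3 w 31.1 F [ 0.7 -0.9 -2.6] q7 -1.62
rows dx 0.5 dy -0.6 dz 20.4 turn -0.0 | clock 39.3 q7 -1.62 yaw 2.3 w 31.1
```

```bash
python3 -m jog '[0.5,-0.6,7,0,25, 0.5,-0.6,13,0,25, 0.5,-0.6,17,0,25, 0.5,-0.6,19,0,25, 0.5,-0.6,20.5,0,25, 0.5,-0.6,20.5,0,25]'
python3 - <<'E'
from h import *
st()
E
```

```text
clock: 39.77
eef_pos: [440.1, -186.4, 194.4]
tool_rot: [3.141, -0.0, 0.039]
force: [-0.4, 0.4, -1.5]
width: 31.1
t39.8 gp [ 440.1 -186.4   39.4] yaw 2.2 w 31.1 F [-0.4  0.4 -1.5] q7 -1.65
```

```bash
python3 -m jog '[0,0,1,0,25, 0,0,1,0,25, 0,0,0.5,0,40, 0,0,0,0,55, 0,0,0,0,60, 0,0,0,0,60, 0,0,-20,0,60, 0,0,-55,0,60, 0,0,-95,0,60, 0,0,-130,0,60, 0,0,-150,0,60]'
python3 - <<'E'
from h import *
st()
E
python3 -m jog '[0,-20,0,0,70, 0,-60,0,0,85, 0,-100,0,0,85, 0,-140,0,0,85, 0,-180,0,0,85, 0,-180,0,0,85]'
python3 - <<'E'
from h import *
st()
im,d=get_image("scene");cv2.imwrite("pics/s22.png",im);np.save("pics/s22.npy",d)
im,d=get_image("top");cv2.imwrite("pics/t22.png",im);np.save("pics/t22.npy",d)
E
```

```text
clock: 40.68
eef_pos: [440.7, -186.4, 347.7]
tool_rot: [3.14, -0.004, 0.039]
force: [0.9, -1.1, -0.2]
width: 60.2
t40.7 gp [ 440.7 -186.4  192.7] yaw 2.2 w 60.2 F [ 0.9 -1.1 -0.2] q7 -1.51
clock: 41.18
eef_pos: [432.8, 1.7, 344.9]
tool_rot: [-3.137, -0.002, 0.052]
force: [1.1, -0.4, -0.1]
width: 84.9
t41.2 gp [432.8   1.7 189.9] yaw 3.0 w 84.9 F [ 1.1 -0.4 -0.1] q7 -1.90
```

View pics/s22.png

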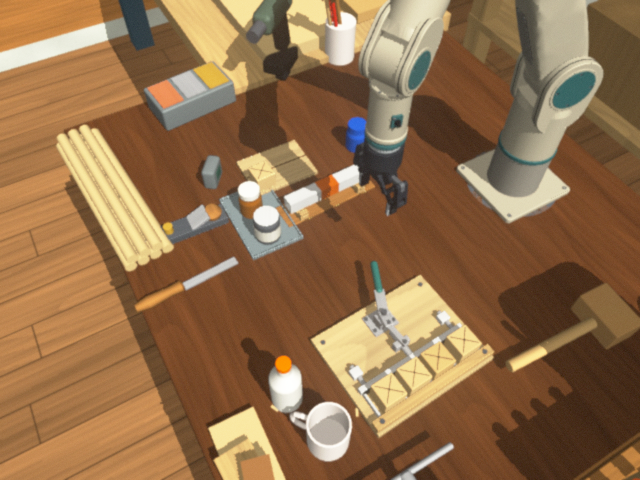

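View pics/t22.png

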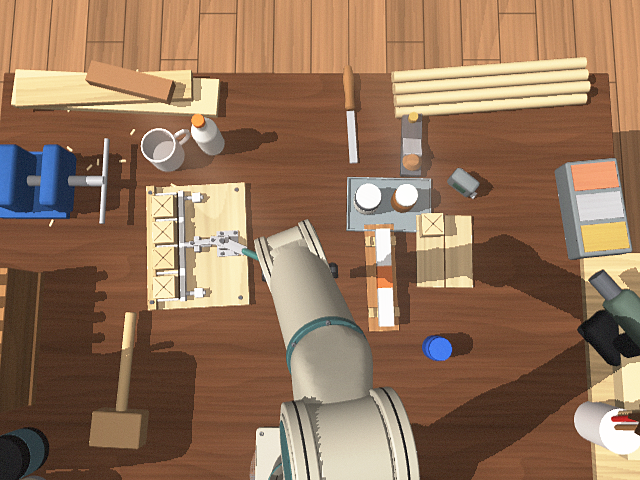

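The handle is closed (246,250), the tube is in its cradle (384,275), four blanks are clamped, and the tin and jar stand on the tray. Numeric check before handing in.

Run:
```python
from h import *
d=np.load("pics/s22.npy");P=cloud("scene",d);dt=np.load("pics/t22.npy");Q=cloud("top",dt)
for u,v in[(465,340),(440,357),(416,372),(389,389)]:print("blank",P[v-2:v+3,u-2:u+3].reshape(-1,3).mean(0).round(1))
for u,v in[(163,206),(163,232),(163,258),(164,284)]:print("blankT",Q[v-2:v+3,u-2:u+3].reshape(-1,3).mean(0).round(1))
for u,v in[(368,195),(405,195),(384,240),(385,270),(386,310)]:print("t",Q[v-2:v+3,u-2:u+3].reshape(-1,3).mean(0).round(1))
t=cv2.imread("pics/t22.png");s=cv2.imread("pics/s22.png")
z=np.zeros((600,800,3),np.uint8);z[:,:300]=cv2.resize(t[215:335,355:415],(300,600),interpolation=cv2.INTER_CUBIC);z[:350,300:]=cv2.resize(s[160:230,275:375],(500,350),interpolation=cv2.INTER_CUBIC);cv2.imwrite("pics/c23.png",z)
cv2.imwrite("pics/c24.png",cv2.resize(t[175:315,140:290],(600,560),interpolation=cv2.INTER_CUBIC))
```

```text
blank [414.2 313.7  62.2]
blank [478.6 318.2  61.4]
blank [537.  320.4  61.6]
blank [600.  322.6  60.5]
blankT [598.5 318.2  58.8]
blankT [538.2 315.4  59.7]
blankT [478.9 313.   58.9]
blankT [420.1 307.8  60.6]
t [ 621.6 -149.5   77. ]
t [ 620.6 -232.2   82.3]
t [ 522.8 -187.2   51. ]
t [ 454.4 -188.7   50.6]
t [ 364.7 -189.9   50.1]
```

View pics/c23.png

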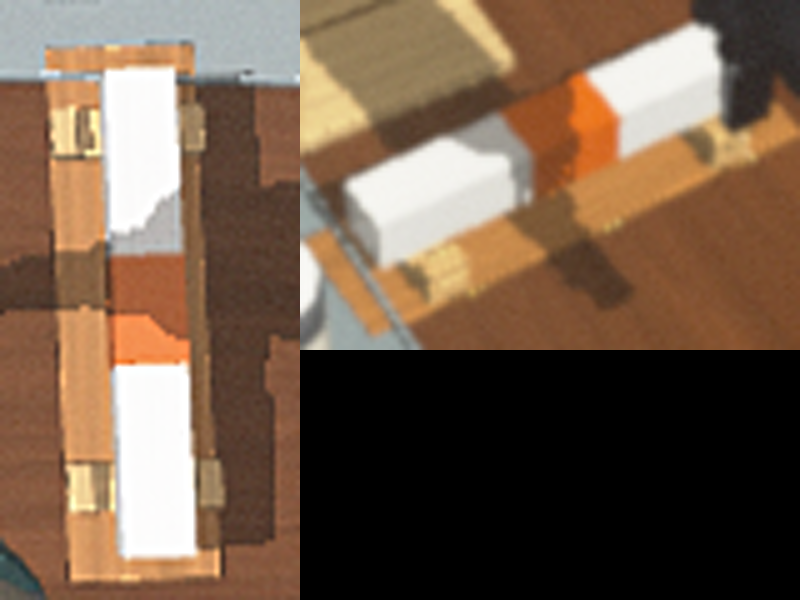

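View pics/c24.png

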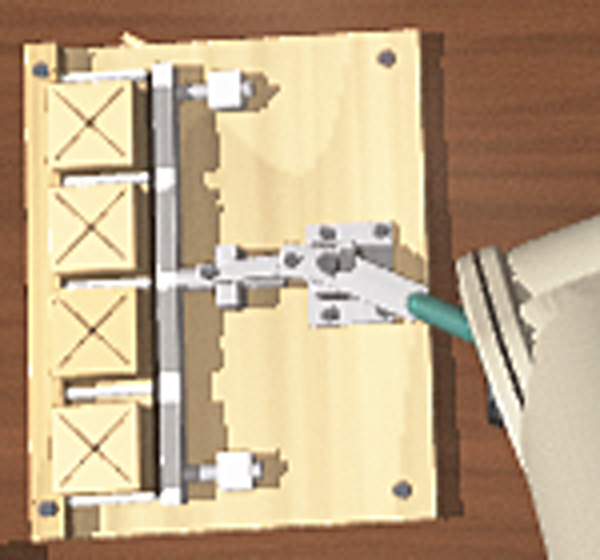

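```bash
python3 -c "
from h import *
st();print(finish_job())"
```

```text
t41.3 gp [433.   -4.6 189.4] yaw 2.5 w 85.1 F [ 0.  -1.1 -0.2] q7 -1.90
the job is handed in; nothing more can be done
None
```

I handed the job in at about 41 s on the robot's clock. It gave no verdict, so the results below rest on my own final camera and state checks.

**What I did:** I stood the tin and the jar on the drip tray and put spare blanks into nests 0, 2 and 3; nest 1 already held one. I slipped the tube about 50 mm over the handle, swung it about 78° until it snapped past its dead point, drew the tube off and laid it in its cradle.

**Final checks:**

| Check | Result |
|---|---|
| Blank tops, should be 61 mm | 58.8–62.2 mm; all four look flat and sit against the fence |
| Blank position from nest centre, limit 13 mm | One camera reads up to about 15 mm, the other about 7–10 mm |
| Clamp handle | Stayed closed after the tube came off |
| Tube in its cradle | Top at about 51 mm, expected 52 mm; in line with the notches, within about 4 mm of its starting place |
| Tin and jar | Upright in both views; tops at 77 mm and 82 mm, expected 78 mm and 84 mm |
| Mug, glue bottle, plane, tape measure | Look unmoved; checked by eye only |
| Gripper | Empty and clear, force about zero |

- **Camera disagreement:** The two cameras differ by up to about 6 mm on where the clamped blanks sit. The nest only allows about 8 mm towards the fence, so I take the higher reading as camera error.
- **Stray move:** One mistaken move row was sent while I carried the last blank. It shifted the arm about 40 mm at a safe height, touched nothing, and I corrected it before placing the blank.

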